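# Put the returned routers away in the drawer

### The arm

A 7-joint arm with a two-finger parallel gripper is mounted at the origin on the work surface. World frame = base frame: x ahead of the robot, y to its left, z up, the work surface at z = 0. Lengths are in m, angles in rad, forces in N, time in s.
With the tool pointing down it reaches from about 0.425 to 0.875 m from the base axis. Payload 8.4 kg.
Tool frame: the origin (TCP) lies at the very end of the fingers, on their centre line; the grasp point (between the pads) lies 19 mm behind it; z points along the fingers, y is the direction in which the jaws open and shut (so a half turn about z gives the same grasp; the last joint's range is limited). The gripper opens to 87 mm and grips with 3 to 60 N. Pads are 19 mm wide; open, the fingers measure 117 mm over their backs; the gripper's body (75 mm by 190 mm) begins 51 mm behind the grasp point.
Start: joints at [-1.371, 0.333, 0.04, 1.465, -0.013, 1.343, -0.059], TCP at [0.191, 0.621, 0.223] pointing down, gripper open.
Joint ranges: [-2.58, 2.58], [-0.38, 2.09], [-1.3, 1.39], [0.25, 2.4], [-1.5, 4.64], [0.08, 2.09], [-2.65, 2.65]. Speed limits (rad/s): [2.22, 2.22, 2.79, 2.79, 3.14, 3.14, 3.14].

### API

Orientations are given as a 3x3 rotation matrix whose columns are the frame's x, y, z axes.
In Python, from workcell import robot gives the robot as it stands. The module is installed in compiled form; this text tells all that it offers.
- The arm moves only by the tool jog_arm, never from a script. Its argument "plan" is a list of rows, each a list of 3 entries, a list of its own where there are three numbers: the shift along the tool's x, y, z in m, then the turn, a rotation vector about the tool's x, y, z in rad, then the opening in per cent of the stroke, from 0 (shut) to 100 (fully open). A call has 1 to 8 rows; each row is the pose to reach, as a shift and turn from the pose commanded when the call began, along the tool's axes at that moment; what a row does not reach only later rows make up. A row lasts 1/12 s, in which the tool goes at most 41.7 mm and 7.16 degrees, less where a joint would pass 70% of its speed; a pose out of reach is approached as far as the arm can. A call with a gripper value outside its range is refused whole. The fingers move at their own pace and stop on an object; "grip_force" is the grip in N (left out, the last holds). Time passes only in rows, so rows that repeat a pose let the fingers close. It gives the time, the measured TCP pose, the force and the opening at its end, in the units of the state.
- robot.read_state(): the state, without advancing time (a new reading comes with each control period).
- robot.snapshot(name): name is "scene" or "top" or "wrist"; returns the picture (480x640x3 uint8, red, green, blue); there is no depth.
- robot.calibration(name): a dict with "fx", "fy", "cx", "cy" (pixels), "position" and "rotation" of the camera in the world. Camera axes: x right, y up, looking along -z (the intrinsics and any distortion apply to the point x, -y, -z); pixel columns grow to the right and rows downward; lengths in m; the calibration is good to about 2 mm. A picture is of the moment at which its call begins: read the wrist's pose just before it. calibration takes no time and is no camera call; for the wrist camera it gives the pose at the moment of the call.
- robot.close_job(): hands the job in, once; it reports no verdict.
The state is a dict: "time": time; "joint_positions": joint angles; "joint_vel": joint speeds; "joint_efforts": joint torques, N m; "tool_pos": TCP position; "tool_rot": TCP orientation; "force": force on the tool from outside, world axes, zero at the start; "moment": the same for the moment, N m; "opening": opening from 0.0 (shut) to 1.0 (fully open).
Only numpy, scipy, OpenCV 4.12 (cv2) and the standard library are available. Lean on these libraries where they do the work, as an engineer would, in place of code of your own. Each camera call takes 0.05 s, during which the arm holds its last target.

### The job

Pull the drawer of the small desktop cabinet out to its stop, then stack all the compact white routers from the desk in one square pile on the dark mat in the drawer, long sides along the mat's, and put the black power adapter on the drawer floor on the bare side, to the right of the pile. Finally push the drawer fully shut with everything still in place. The routers' shells are thin, so handle them gently (never press on one or grip it with more than about 20 N), and leave the other things on the desk where they are.

Things in the scene. Friction and masses are not known exactly. Their poses are not given: they have to be found in the camera images.
- router1: compact white router, a flat box 105 x 62 x 20 mm (its x, y, z), about 180 g, rounded edges, no antennas, flat top and bottom; a black light strip across the top near its -x end, three ports in its +x end. Origin: centre of the underside. There may be 2, 3 or 4 of them.
- router2: compact white router, a flat box 105 x 62 x 20 mm (its x, y, z), about 180 g, rounded edges, no antennas, flat top and bottom; a black light strip across the top near its -x end, three ports in its +x end. Origin: centre of the underside. There may be 2, 3 or 4 of them.
- router3: compact white router, a flat box 105 x 62 x 20 mm (its x, y, z), about 180 g, rounded edges, no antennas, flat top and bottom; a black light strip across the top near its -x end, three ports in its +x end. Origin: centre of the underside. There may be 2, 3 or 4 of them.
- router4: compact white router, a flat box 105 x 62 x 20 mm (its x, y, z), about 180 g, rounded edges, no antennas, flat top and bottom; a black light strip across the top near its -x end, three ports in its +x end. Origin: centre of the underside. There may be 2, 3 or 4 of them.
- adapter: black plug-in power adapter, a box 75 x 42 x 34 mm (its x, y, z), about 130 g, with two thin steel prongs 18 mm long on its +x end. Origin: centre of the underside.
- drawer (a joint): how far the drawer is pulled out, in m: 0 shut, 0.17 at its stop. In the frame of drawer_handle (x, y, z in mm): dark rubber mat (122 x 80, long side along x) centred at (128, 45) in the left part of the drawer; floor's top at z -74 (19 above the desk); inner faces of the 30 high walls at x 55 and 265, y -112 and 112. The bare floor right of the mat (-y) is for the adapter.
- drawer_handle (a point): middle of the drawer's bar handle: level steel bar 11 mm thick, 120 mm long along y, 93 mm above the desk, on stems 51 mm either side. Front panel 35 to 49 mm behind it (+x), 256 mm wide, 112 mm high above the desk. Moves with the drawer; axes are the white cabinet's (front faces -x; opens to -x). Cabinet: 260 deep, 260 wide, 125 mm high, front 46 mm behind the handle when shut, fixed.
- tape_roll: grey ring-shaped roll of tape lying flat, 90 mm across, 24 mm high, among the routers; to be left alone. Origin: centre of the underside.
- mug: white mug, 80 mm across, 90 mm high; to be left alone. Origin: centre of the underside.
- screwdriver: screwdriver lying on the desk behind the routers; to be left alone. Origin: centre of its underside, near mid-length.
- notepad: blank paper pad 148 x 105 x 12 mm; to be left alone. Origin: centre of the underside.
- phone: black phone 148 x 72 x 9 mm lying flat; to be left alone. Origin: centre of the underside.
There are look-alikes about, which are no part of the job. Leave any blue look-alike of the router2 alone. Of the things shaped like the adapter, the black one is meant.

How it is judged:
On the way, in this order (a step that is already met when the one before it is completed fails the run):
1. the drawer is pulled out to its stop (within 6 mm) (value of joint drawer above 0.164 m), for 0.2 s.
2. with the drawer still out by at least 100 mm, all routers lie in one square pile on the mat and the adapter on the drawer floor to the right of it, all released (value of joint drawer above 0.1 m and x of router1 in the frame of drawer_handle between 0.108 and 0.148 m and y of router1 in the frame of drawer_handle between 0.025 and 0.065 m and z of router1 in the frame of drawer_handle between -0.084 and 0.026 m and angle between each of router1, router2, router3, router4's own z axis and vertical below 0.08 rad and linear speed of each of router1, router2, router3, router4, adapter below 0.02 m/s and angle between the x axis of each of router1, router2, router3, router4 and the x axis of drawer_handle, either way round below 0.12 rad and horizontal distance between router1 and router2 below 0.012 m and horizontal distance between each of router1, router2 and router3 below 0.012 m and horizontal distance between each of router1, router2, router3 and router4 below 0.012 m and x of router2 in the frame of drawer_handle between 0.108 and 0.148 m and y of router2 in the frame of drawer_handle between 0.025 and 0.065 m and z of router2 in the frame of drawer_handle between -0.084 and 0.026 m and x of router3 in the frame of drawer_handle between 0.108 and 0.148 m and y of router3 in the frame of drawer_handle between 0.025 and 0.065 m and z of router3 in the frame of drawer_handle between -0.084 and 0.026 m and x of router4 in the frame of drawer_handle between 0.108 and 0.148 m and y of router4 in the frame of drawer_handle between 0.025 and 0.065 m and z of router4 in the frame of drawer_handle between -0.084 and 0.026 m and x of adapter in the frame of drawer_handle between 0.048 and 0.273 m and y of adapter in the frame of drawer_handle between -0.115 and 0 m and z of adapter in the frame of drawer_handle between -0.084 and -0.029 m and contact force between the fingers and router1 below 0.2 N and contact force between the fingers and router2 below 0.2 N and contact force between the fingers and router3 below 0.2 N and contact force between the fingers and router4 below 0.2 N and contact force between the fingers and adapter below 0.2 N), for 0.3 s.
At the end, for the whole second after the job is handed in: Drawer shut (within 8 mm). Every router flat and at rest in one pile: within 20 mm of the mat's centre along its x and y, 0.12 rad of its axis (either way round) and 12 mm of each other router. Adapter at rest on the drawer floor, its origin 45 to 160 mm right of the mat's centre (value of joint drawer below 0.008 m and velocity of joint drawer between -0.02 and 0.02 m/s and x of router1 in the frame of drawer_handle between 0.108 and 0.148 m and y of router1 in the frame of drawer_handle between 0.025 and 0.065 m and z of router1 in the frame of drawer_handle between -0.084 and 0.026 m and angle between each of router1, router2, router3, router4's own z axis and vertical below 0.08 rad and linear speed of each of router1, router2, router3, router4, adapter below 0.02 m/s and angle between the x axis of each of router1, router2, router3, router4 and the x axis of drawer_handle, either way round below 0.12 rad and horizontal distance between router1 and router2 below 0.012 m and horizontal distance between each of router1, router2 and router3 below 0.012 m and horizontal distance between each of router1, router2, router3 and router4 below 0.012 m and x of router2 in the frame of drawer_handle between 0.108 and 0.148 m and y of router2 in the frame of drawer_handle between 0.025 and 0.065 m and z of router2 in the frame of drawer_handle between -0.084 and 0.026 m and x of router3 in the frame of drawer_handle between 0.108 and 0.148 m and y of router3 in the frame of drawer_handle between 0.025 and 0.065 m and z of router3 in the frame of drawer_handle between -0.084 and 0.026 m and x of router4 in the frame of drawer_handle between 0.108 and 0.148 m and y of router4 in the frame of drawer_handle between 0.025 and 0.065 m and z of router4 in the frame of drawer_handle between -0.084 and 0.026 m and x of adapter in the frame of drawer_handle between 0.048 and 0.273 m and y of adapter in the frame of drawer_handle between -0.115 and 0 m and z of adapter in the frame of drawer_handle between -0.084 and -0.029 m); the robot touches nothing.
It fails at once if a router is pressed or gripped too hard: over 55 N, the forces of both fingers added (contact force between the fingers and router1 above 55 N or contact force between the fingers and router2 above 55 N or contact force between the fingers and router3 above 55 N or contact force between the fingers and router4 above 55 N).
It fails at once if one of the other things on the desk is shifted by more than 50 mm (distance of any of tape_roll, mug, screwdriver, notepad, phone from where it was at the start of the episode above 0.05 m).
Of router1, router2, router3, router4 only 2 to 4 are there at a start; the rules pass over those that are not, and their reading is None.
At some moment in a run one of adapter may be knocked a few centimetres aside while the robot is not near it.
Once in a run the grip may slacken for a moment while it holds something.
It also fails if it takes over 210 s, if anything falls off the work surface, if the arm or the gripper's body presses on something with over 40 N, if the wrist force passes 120 N, or if a joint passes its speed limit or range.

## Working session

There is one attempt and no reset: what is moved stays moved. The work goes in short steps, Python scripts to look and compute and a tool call to move; the robot and the scene stay as the last step left them, time stands still between calls to the robot, and variables do not carry over. Pictures are saved under pics/ and viewed, and the job is handed in when it is done.

Besides the shell and the picture viewer there is one more tool, called as name(argument=value, ...) on one line, values as JSON. jog_arm: Moves the arm, as the interface text tells. Its arguments: {"type":"object","properties":{"plan":{"type":"array","items":{"type":"array"}},"grip_force":{"type":"number"}},"required":["plan"]}

```bash
mkdir -p pics
cat > h.py <<'E'
import numpy as np, cv2
from workcell import robot
def snap(name,fn):
    c=robot.calibration(name); im=robot.snapshot(name); cv2.imwrite('pics/'+fn+'.png',im[:,:,::-1]); np.save('pics/'+fn+'.npy',im)
    import pickle; pickle.dump(c,open('pics/'+fn+'.pkl','wb')); return im,c
def load(fn):
    import pickle; return np.load('pics/'+fn+'.npy'),pickle.load(open('pics/'+fn+'.pkl','rb'))
def ray(c,u,v):
    K=np.array([[c['fx'],0,c['cx']],[0,c['fy'],c['cy']],[0,0,1]])
    d=c.get('distortion')
    p=np.array([[[u,v]]],float)
    x,y=cv2.undistortPoints(p,K,np.array(d,float) if d is not None else None)[0,0]
    return np.array(c['position']),np.array(c['rotation'])@np.array([x,-y,-1.])
def onz(c,u,v,z):
    p,d=ray(c,u,v); return p+d*(z-p[2])/d[2]
def proj(c,P):
    q=np.array(c['rotation']).T@(np.array(P)-np.array(c['position'])); return c['cx']+c['fx']*q[0]/-q[2], c['cy']-c['fy']*q[1]/-q[2]
E
python3 - <<'E'
from h import *
for n in ['scene','top','wrist']:
    im,c=snap(n,n+'0'); print(n,c)
print(robot.read_state())
E
```

```text
scene {'fx': 596.8914076263793, 'fy': 596.8914076263793, 'cx': 319.4342199633901, 'cy': 246.63923927553537, 'position': array([1.15565217, 0.61839559, 0.89457157]), 'rotation': array([[-0.78968422, -0.38342727,  0.47893879],
       [ 0.61334107, -0.51189804,  0.60147579],
       [ 0.01454561,  0.76872877,  0.6394095 ]])}
top {'fx': 620.0449913722102, 'fy': 620.0449913722102, 'cx': 321.5952929630776, 'cy': 240.07996204880868, 'position': array([ 0.36236792, -0.13297934,  1.41959594]), 'rotation': array([[ 0.00605597,  0.9911736 , -0.13243194],
       [-0.99987616,  0.00407825, -0.01520003],
       [-0.01452578,  0.13250759,  0.99107555]])}
wrist {'fx': 382.48820406244425, 'fy': 382.48820406244425, 'cx': 318.56196369308907, 'cy': 237.81910119532108, 'position': array([0.11777635, 0.64445588, 0.38471506]), 'rotation': array([[ 0.29420132, -0.91767743, -0.26704628],
       [ 0.95574268,  0.28212359,  0.08343987],
       [-0.00123083, -0.27977565,  0.96006462]])}
{'time': 0.15, 'joint_positions': array([-1.37120394,  0.33374669,  0.0398802 ,  1.46607547, -0.01340705,
        1.34331226, -0.058483  ]), 'joint_vel': array([ 0.00047603, -0.00360599, -0.00078861, -0.00305735, -0.0002732 ,
        0.0013574 ,  0.00029835]), 'joint_efforts': array([ 2.97507511e-03, -6.56843734e+01,  1.33726593e+00, -4.04103863e+01,
       -5.96344471e-02,  4.18048468e-02,  8.09126914e-05]), 'tool_pos': array([0.19125032, 0.62083422, 0.22186133]), 'tool_rot': array([[-9.55691117e-01,  2.94371190e-01, -3.00421485e-04],
       [ 2.94371333e-01,  9.55690316e-01, -1.23991914e-03],
       [-7.78865682e-05, -1.27341518e-03, -9.99999186e-01]]), 'force': array([-0.33860586,  0.42060979,  1.0249979 ]), 'moment': array([ 0.05192364, -0.0200321 ,  0.01334083]), 'opening': 0.9994744812169503}
```

View pics/scene0.png

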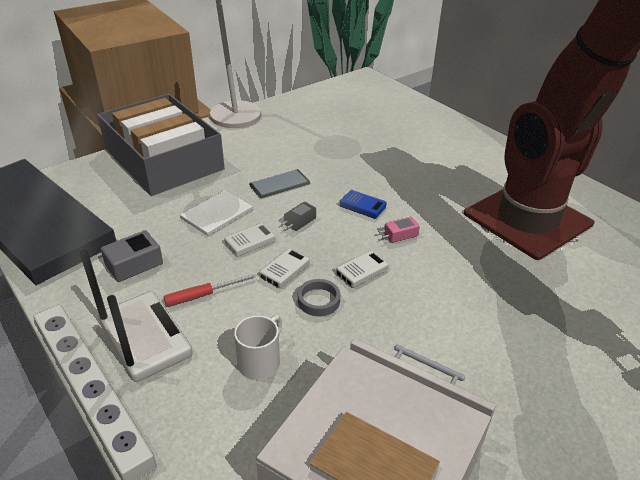

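View pics/top0.png

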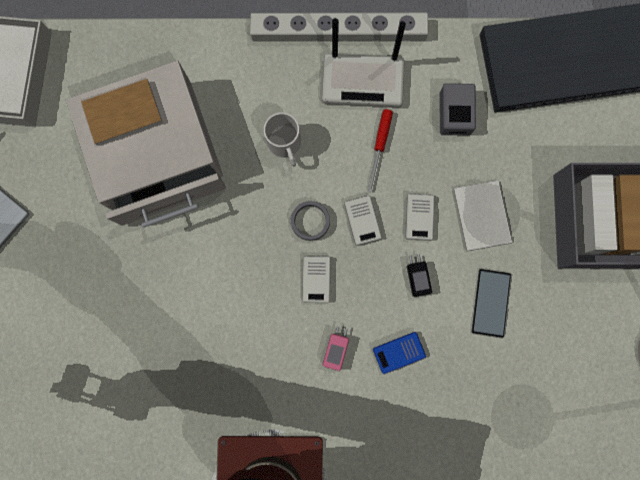

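View pics/wrist0.png

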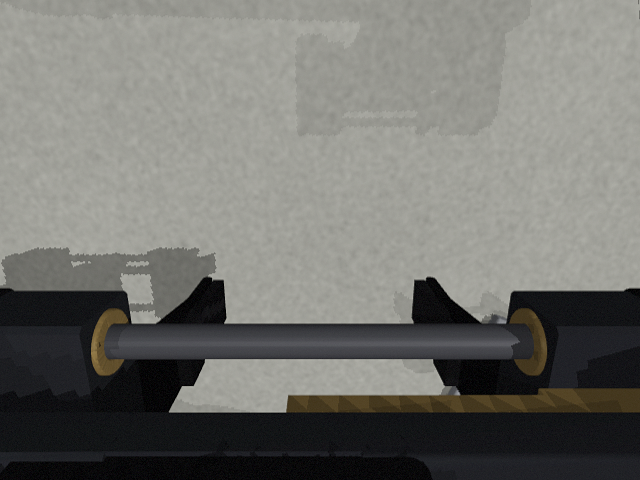

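Run:
```python
from h import *
im,c=load('top0')
cv2.imwrite('pics/crop1.png',cv2.resize(im[180:390,280:500,::-1],None,fx=3.4,fy=2.8,interpolation=cv2.INTER_CUBIC)[:600,:800])
cv2.imwrite('pics/crop2.png',cv2.resize(im[50:240,60:240,::-1],None,fx=3.1,fy=3.1,interpolation=cv2.INTER_CUBIC)[:600,:800])
hsv=cv2.cvtColor(im,cv2.COLOR_RGB2HSV)
# bright white
g=im.min(2)
for nm,seed,z in [('r',(363,219),.02),('r',(420,216),.02),('r',(316,280),.02)]:
    u,v=seed; win=im[v-35:v+36,u-35:u+36].astype(int)
    print(nm,win[35,28:44].min(1), win[10:14,2].min(1), [win[k,35].min() for k in range(0,71,4)])
```

```text
r [157 159 161 157 157 158 161 158 158 158 164 159 157 160 157 158] [147 140 141 139] [np.int64(141), np.int64(140), np.int64(131), np.int64(123), np.int64(157), np.int64(121), np.int64(139), np.int64(164), np.int64(161), np.int64(159), np.int64(158), np.int64(158), np.int64(164), np.int64(4), np.int64(86), np.int64(66), np.int64(140), np.int64(138)]
r [162 158 159 165 158 158 156 162 161 160 158 159 163 161 157 156] [141 144 140 135] [np.int64(140), np.int64(137), np.int64(144), np.int64(107), np.int64(163), np.int64(126), np.int64(143), np.int64(162), np.int64(161), np.int64(163), np.int64(160), np.int64(162), np.int64(164), np.int64(14), np.int64(139), np.int64(127), np.int64(143), np.int64(135)]
r [161 160 159 160 157 159 156 159 161 159 162 159 163 161 161 159] [138 133 127 134] [np.int64(134), np.int64(135), np.int64(124), np.int64(149), np.int64(165), np.int64(147), np.int64(138), np.int64(115), np.int64(155), np.int64(160), np.int64(161), np.int64(161), np.int64(139), np.int64(12), np.int64(147), np.int64(138), np.int64(140), np.int64(131)]
```

View pics/crop1.png

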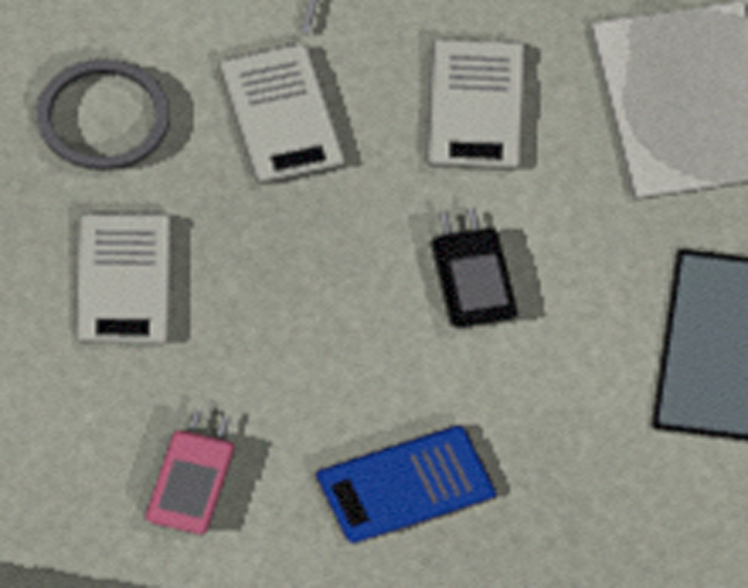

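View pics/crop2.png

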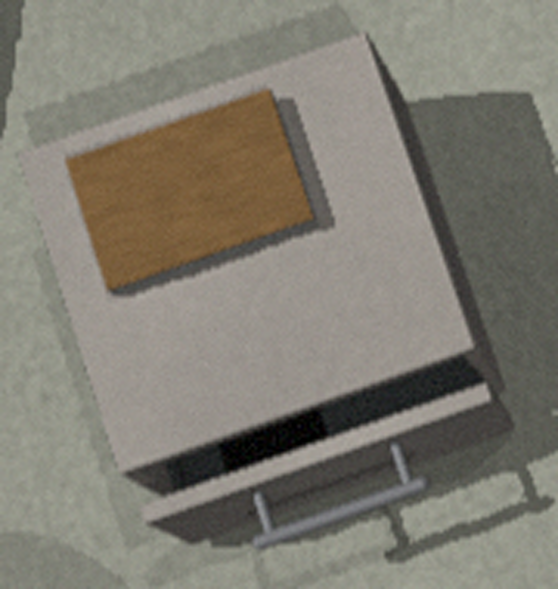

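```bash
cat >> h.py <<'E'
def rects(fn,mask,seeds,z,box=None):
    im,c=load(fn)
    out=[]
    n,lab=cv2.connectedComponents(mask.astype(np.uint8))
    for (u,v) in seeds:
        l=lab[v,u]
        if l==0:
            print('seed off',u,v); continue
        cs,_=cv2.findContours((lab==l).astype(np.uint8),cv2.RETR_EXTERNAL,cv2.CHAIN_APPROX_NONE)
        cn=max(cs,key=len)[:,0,:]
        cn=cv2.convexHull(cn)[:,0,:]
        W=np.array([onz(c,a,b,z)[:2] for a,b in cn])
        (cx,cy),(w,h),a=cv2.minAreaRect((W*1000).astype(np.float32))
        bp=cv2.boxPoints(((cx,cy),(w,h),a))
        e=bp[1]-bp[0]; e2=bp[2]-bp[1]
        L=e if np.linalg.norm(e)>np.linalg.norm(e2) else e2
        yaw=np.arctan2(L[1],L[0]); yaw=(yaw+np.pi/2)%np.pi-np.pi/2
        print((u,v),'centre',round(cx,1),round(cy,1),'size',round(max(w,h),1),round(min(w,h),1),'yaw',round(yaw,3)); out.append((cx,cy,yaw))
    return out
E
python3 - <<'E'
from h import *
im,c=load('top0')
b=cv2.GaussianBlur(im,(3,3),0).min(2)
m=(b>149)
m=cv2.morphologyEx(m.astype(np.uint8),cv2.MORPH_OPEN,np.ones((3,3)))
rects('top0',m,[(363,219),(421,222),(316,280)],.02)
hsv=cv2.cvtColor(im,cv2.COLOR_RGB2HSV)
mb=(im.max(2)<45).astype(np.uint8); 
n,lab,st,ce=cv2.connectedComponentsWithStats(mb)
for i in range(1,n):
    if st[i,4]>40: print(st[i],ce[i])
rects('top0',mb,[(412,283)],.034)
print(proj(c,(0.191,.62,.2)))
# cabinet: crop2 pix/3.1 + (60,50)
f=lambda u,v:(u/3.1+60,v/3.1+50)
for n,p,z in [('cab TL back',(20,155),.125),('TR back',(368,35),.125),('FR',(474,348),.125),('FL',(122,472),.125),('panelFL',(147,520),.112),('panelFR',(490,398),.112),('panelBR',(487,385),.112),('hL',(258,543),.0985),('hR',(424,483),.0985)]:
    print(n,onz(c,*f(*p),z).round(4))
E
```

```text
(363, 219) centre 597.3 -204.5 size 96.4 55.2 yaw 0.261
(421, 222) centre 605.9 -335.4 size 95.7 55.2 yaw -0.052
(316, 280) centre 460.8 -99.3 size 95.0 54.4 yaw 0.005
[332  19   6  38 205] [334.73170732  37.11707317]
[392  21  14  40 211] [398.23222749  40.00473934]
[ 480   27  160   85 1192] [540.46224832  88.6954698 ]
[342  92  42   9 284] [362.24647887  96.08802817]
[449 106  22  16 352] [459.5 113.5]
[442 129  32   6 128] [457.703125 131.75    ]
[114 165 102  43 965] [162.93678756 186.03626943]
[574 165  66  18 685] [603.26131387 170.08321168]
[611 178  13  77 128] [616.53125   222.2109375]
[413 231  14   6  63] [419.22222222 233.3015873 ]
[360 233  15   7  63] [367.38095238 236.        ]
[578 255  17   7 106] [586.36792453 257.90566038]
[407 262  25  35 368] [418.26086957 277.51630435]
[565 265  75   4 219] [603.91780822 266.10045662]
[472 269  39  68 177] [484.14124294 302.96610169]
[309 294  15   5  62] [315.25806452 296.27419355]
[378 352  10  15  77] [382.50649351 358.93506494]
[ 228  455   73   25 1052] [267.46577947 470.00285171]
(412, 283) centre 461.4 -329.9 size 72.8 43.9 yaw 0.185
(np.float64(-59.61271331131729), np.float64(410.12013841116544))
cab TL back [0.842  0.4465 0.125 ]
TR back [0.9307 0.2035 0.125 ]
FR [0.7031 0.1214 0.125 ]
FL [0.6149 0.362  0.125 ]
panelFL [0.5836 0.3477 0.112 ]
panelFR [0.6707 0.1117 0.112 ]
panelBR [0.68   0.1141 0.112 ]
hL [0.5699 0.2739 0.0985]
hR [0.6129 0.1589 0.0985]
```

```bash
cat >> h.py <<'E'
def to(x,y,z,yawy):
    s=robot.read_state(); R=np.array(s['tool_rot']); p=np.array(s['tool_pos'])
    yawy_now=np.arctan2(R[1,1],R[0,1])
    d=(yawy-yawy_now+np.pi/2)%np.pi-np.pi/2
    a=yawy_now+d
    Rt=np.array([[np.sin(a),np.cos(a),0],[-np.cos(a),np.sin(a),0],[0,0,-1.]])
    sh=R.T@(np.array([x,y,z])-p); rv=cv2.Rodrigues(R.T@Rt)[0].ravel()
    print('t',round(s['time'],2),'pos',p.round(4),'yawy',round(yawy_now,3),'shift',sh.round(4),'turn',rv.round(3),'alt turn +-pi; q7',round(s['joint_positions'][6],2),'F',np.round(s['force'],1),'op',round(s['opening'],3))
CX=np.array([np.cos(.352),np.sin(.352)]);CY=np.array([-np.sin(.352),np.cos(.352)])
E
python3 -c "
from h import *
to(.5914,.2164,.2,.352)"
```

```text
t 0.15 pos [0.1913 0.6208 0.2219] yawy 1.272 shift [-0.5015 -0.2687  0.0222] turn [-1.408 -0.697  0.   ] alt turn +-pi; q7 -0.06 F [-0.3  0.4  1. ] op 0.999
```

```bash
sed -i 's/\[\[np.sin(a),np.cos(a),0\],\[-np.cos(a),np.sin(a),0\]/[[-np.sin(a),np.cos(a),0],[np.cos(a),np.sin(a),0]/' h.py
python3 -c "
from h import *
to(.5914,.2164,.2,.352)"
```

```text
t 0.15 pos [0.1913 0.6208 0.2219] yawy 1.272 shift [-0.5015 -0.2687  0.0222] turn [-0.001  0.001  0.92 ] alt turn +-pi; q7 -0.06 F [-0.3  0.4  1. ] op 0.999
```

jog_arm(plan=[[[-0.26,-0.14,0.0],[0,0,0.5],35],[[-0.26,-0.14,0.0],[0,0,0.5],35],[[-0.26,-0.14,0.0],[0,0,0.5],35],[[-0.26,-0.14,0.0],[0,0,0.5],35],[[-0.26,-0.14,0.0],[0,0,0.5],35],[[-0.26,-0.14,0.0],[0,0,0.5],35],[[-0.26,-0.14,0.0],[0,0,0.5],35],[[-0.26,-0.14,0.0],[0,0,0.5],35]])

```text
time: 0.82
tool_pos: [0.4052, 0.4034, 0.2229]
tool_rot: [[-0.69, 0.724, 0.003], [0.724, 0.69, -0.002], [-0.004, 0.0, -1.0]]
force: [0.7, -0.9, 0.1]
opening: 0.477
```

```bash
python3 -c "
from h import *
to(.5914,.2164,.2,.352)"
```

```text
t 0.82 pos [0.4052 0.4034 0.2229] yawy 0.761 shift [-0.2637  0.0057  0.0238] turn [0.001 0.003 0.409] alt turn +-pi; q7 -0.06 F [ 0.7 -0.9  0.1] op 0.477
```

jog_arm(plan=[[[-0.264,0.006,0.0],[0,0,0.41],35],[[-0.264,0.006,0.0],[0,0,0.41],35],[[-0.264,0.006,0.0],[0,0,0.41],35],[[-0.264,0.006,0.0],[0,0,0.41],35],[[-0.264,0.006,0.0],[0,0,0.41],35],[[-0.264,0.006,0.0],[0,0,0.41],35],[[-0.264,0.006,0.0],[0,0,0.41],35],[[-0.264,0.006,0.0],[0,0,0.41],35]])

```text
time: 1.48
tool_pos: [0.5898, 0.2207, 0.2222]
tool_rot: [[-0.347, 0.938, 0.001], [0.938, 0.347, -0.003], [-0.003, -0.0, -1.0]]
force: [-1.3, 0.1, 0.5]
opening: 0.353
```

```bash
python3 -c "
from h import *
to(.5914,.2164,.075,.352)
im,c=snap('wrist','wr1'); snap('scene','sc1')
for k in (-.06,0,.06):
  P=np.array([.5914,.2164])+k*CY
  print(proj(c,(*P,.0985)))
"
```

```text
t 1.48 pos [0.5898 0.2207 0.2222] yawy 0.355 shift [-0.0041 -0.      0.1472] turn [-0.     0.003  0.003] alt turn +-pi; q7 0.04 F [-1.3  0.1  0.5] op 0.353
(np.float64(318.1291502212179), np.float64(305.75206728382364))
(np.float64(318.32920804061314), np.float64(235.7596126437883))
(np.float64(318.55334805561085), np.float64(157.34173385169726))
```

View pics/wr1.png

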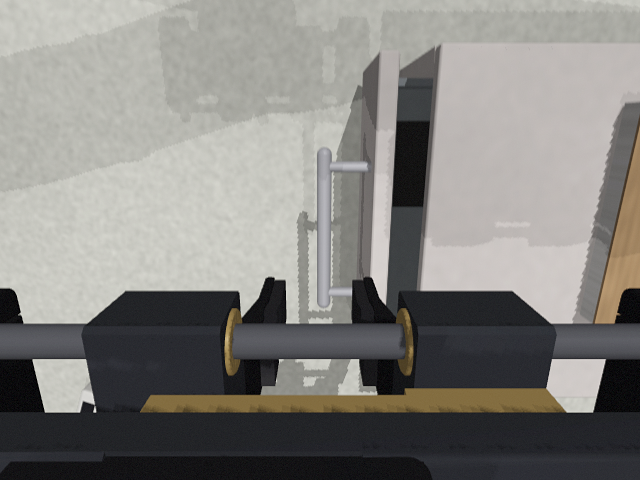

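jog_arm(plan=[[[-0.004,0.0035,0.04],[0,0,0],33],[[-0.004,0.0035,0.075],[0,0,0],33],[[-0.004,0.0035,0.105],[0,0,0],33],[[-0.004,0.0035,0.13],[0,0,0],33],[[-0.004,0.0035,0.145],[0,0,0],33],[[-0.004,0.0035,0.147],[0,0,0],33],[[-0.004,0.0035,0.147],[0,0,0],0],[[-0.004,0.0035,0.147],[0,0,0],0]], grip_force=25)

```text
time: 2.25
tool_pos: [0.5918, 0.2247, 0.0767]
tool_rot: [[-0.355, 0.935, 0.001], [0.935, 0.355, 0.001], [0.001, 0.001, -1.0]]
force: [0.1, 1.0, 0.3]
opening: 0.249
```

jog_arm(plan=[[[0,0,0],[0,0,0],0],[[0,0,0],[0,0,0],0],[[0,0,0],[0,0,0],0]])

```text
time: 2.5
tool_pos: [0.5925, 0.2241, 0.0771]
tool_rot: [[-0.354, 0.935, 0.002], [0.935, 0.354, 0.002], [0.001, 0.002, -1.0]]
force: [-1.0, 0.1, 6.3]
opening: 0.114
```

```bash
python3 -c "
from h import *
to(.456,.167,.075,.352)
im,c=snap('scene','sc2'); 
"
```

```text
t 2.5 pos [0.5925 0.2241 0.0771] yawy 0.362 shift [-0.005  -0.1479  0.0018] turn [ 0.002 -0.001  0.01 ] alt turn +-pi; q7 0.09 F [-1.   0.1  6.3] op 0.114
```

View pics/sc2.png

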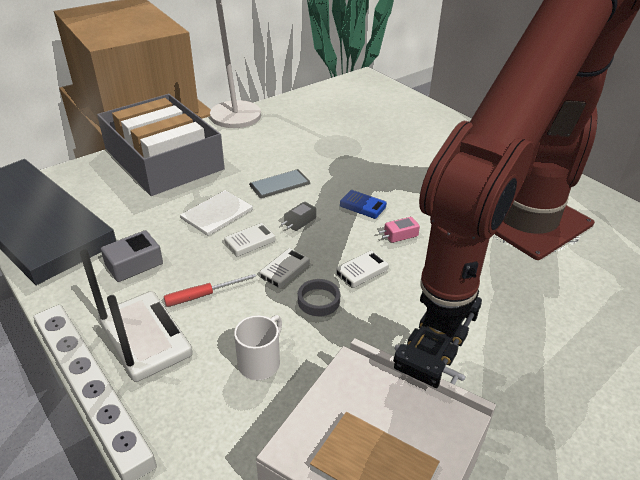

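jog_arm(plan=[[[0,-0.01,0],[0,0,0],0],[[0,-0.03,0],[0,0,0],0],[[0,-0.05,0],[0,0,0],0],[[0,-0.07,0],[0,0,0],0],[[0,-0.09,0],[0,0,0],0],[[0,-0.11,0],[0,0,0],0],[[0,-0.125,0],[0,0,0],0],[[0,-0.135,0],[0,0,0],0]])

```text
time: 3.22
tool_pos: [0.4652, 0.1772, 0.0771]
tool_rot: [[-0.355, 0.935, 0.002], [0.935, 0.355, 0.004], [0.003, 0.003, -1.0]]
force: [-0.2, 5.2, 3.6]
opening: 0.119
```

jog_arm(plan=[[[0,-0.005,0],[0,0,0],0],[[0,-0.008,0],[0,0,0],0],[[0,-0.01,0],[0,0,0],0],[[0,-0.01,0],[0,0,0],0]])

```text
time: 3.55
tool_pos: [0.4564, 0.1739, 0.077]
tool_rot: [[-0.355, 0.935, 0.002], [0.935, 0.355, 0.003], [0.003, 0.003, -1.0]]
force: [-3.9, 4.8, 8.2]
opening: 0.121
```

jog_arm(plan=[[[0,-0.002,0],[0,0,0],0],[[0,-0.004,0],[0,0,0],0],[[0,-0.005,0],[0,0,0],0],[[0,-0.005,0],[0,0,0],0]])

```text
time: 3.88
tool_pos: [0.4538, 0.1729, 0.0771]
tool_rot: [[-0.355, 0.935, 0.006], [0.935, 0.355, 0.005], [0.002, 0.007, -1.0]]
force: [6.9, 8.8, -2.9]
opening: 0.115
```

jog_arm(plan=[[[0,-0.002,0],[0,0,0],0],[[0,-0.004,0],[0,0,0],0],[[0,-0.004,0],[0,0,0],0]])

```text
time: 4.13
tool_pos: [0.4537, 0.1729, 0.0774]
tool_rot: [[-0.355, 0.935, 0.014], [0.935, 0.355, 0.007], [0.002, 0.016, -1.0]]
force: [26.5, 16.3, -26.1]
opening: 0.12
```

jog_arm(plan=[[[0,0.005,0],[0,0,0],0],[[0,0.007,0],[0,0,0],0],[[0,0.007,0],[0,0,0],30],[[0,0.007,0],[0,0,0],30],[[0,0.007,0],[0,0,0],30],[[0,0.007,0],[0,0,0],30],[[0,0.007,-0.02],[0,0,0],30],[[0,0.007,-0.06],[0,0,0],30]])

```text
time: 4.8
tool_pos: [0.4514, 0.1696, 0.1324]
tool_rot: [[-0.354, 0.935, -0.007], [0.935, 0.354, -0.005], [-0.002, -0.008, -1.0]]
force: [-0.1, 0.3, 0.2]
opening: 0.291
```

jog_arm(plan=[[[0,0,-0.04],[0,0,0],80],[[0,0,-0.08],[0,0,0],80],[[0,-0.03,-0.12],[0,0,-0.1],80],[[0,-0.06,-0.14],[0,0,-0.2],80],[[0,-0.06,-0.14],[0,0,-0.3],80]])

```text
time: 5.22
tool_pos: [0.397, 0.149, 0.2809]
tool_rot: [[-0.618, 0.786, 0.005], [0.786, 0.618, 0.005], [0.001, 0.007, -1.0]]
force: [2.6, 0.7, -0.0]
opening: 0.593
```

```bash
python3 -c "
from h import *
to(.461,-.33,.2,.185+1.571)
im,c=snap('top','top1');
im,c=snap('scene','sc3');
"
```

```text
t 5.22 pos [0.397  0.149  0.2809] yawy 0.666 shift [-0.4163 -0.246   0.0786] turn [ 0.007  0.003 -1.09 ] alt turn +-pi; q7 0.12 F [ 2.6  0.7 -0. ] op 0.593
```

View pics/top1.png

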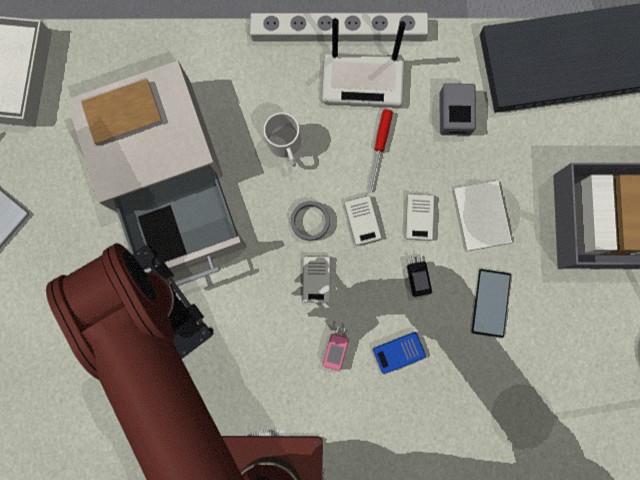

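```bash
python3 -c "
from h import *
to(.50,-.08,.2,1.2)
"
```

```text
t 5.32 pos [0.3981 0.1499 0.277 ] yawy 0.664 shift [-0.2439 -0.0617  0.0766] turn [ 0.004  0.    -0.536] alt turn +-pi; q7 0.12 F [-0.1  0.3 -0.2] op 0.685
```

jog_arm(plan=[[[-0.24,-0.06,0.02],[0,0,-0.54],80],[[-0.24,-0.06,0.02],[0,0,-0.54],80],[[-0.24,-0.06,0.02],[0,0,-0.54],80],[[-0.24,-0.06,0.02],[0,0,-0.54],80],[[-0.24,-0.06,0.02],[0,0,-0.54],80],[[-0.24,-0.06,0.02],[0,0,-0.54],80],[[-0.24,-0.06,0.02],[0,0,-0.54],80],[[-0.24,-0.06,0.02],[0,0,-0.54],80]])

```text
time: 5.98
tool_pos: [0.4992, -0.083, 0.2543]
tool_rot: [[-0.929, 0.371, -0.001], [0.371, 0.929, -0.005], [-0.001, -0.005, -1.0]]
force: [-1.5, 0.2, -1.1]
opening: 0.798
```

```bash
python3 -c "
from h import *
to(.461,-.33,.2,.185+1.571)
"
```

```text
t 5.98 pos [ 0.4992 -0.083   0.2543] yawy 1.19 shift [-0.0562 -0.2433  0.0555] turn [-0.005 -0.    -0.566] alt turn +-pi; q7 1.27 F [-1.5  0.2 -1.1] op 0.798
```

jog_arm(plan=[[[-0.05,-0.2,0.02],[0,0,-0.57],80],[[-0.05,-0.2,0.02],[0,0,-0.57],80],[[-0.05,-0.2,0.02],[0,0,-0.57],80],[[-0.05,-0.2,0.02],[0,0,-0.57],80],[[-0.05,-0.2,0.02],[0,0,-0.57],80],[[-0.05,-0.2,0.02],[0,0,-0.57],80],[[-0.05,-0.2,0.02],[0,0,-0.57],80]])

```text
time: 6.57
tool_pos: [0.47, -0.2872, 0.2342]
tool_rot: [[-0.981, -0.196, -0.003], [-0.196, 0.981, -0.004], [0.004, -0.003, -1.0]]
force: [0.0, -0.8, 0.7]
opening: 0.8
```

```bash
python3 -c "
from h import *
to(.461,-.33,.2,.185+1.571)
im,c=snap('wrist','wr2'); print(proj(c,(.461,-.33,.034)))
"
```

```text
t 6.57 pos [ 0.47   -0.2872  0.2342] yawy 1.768 shift [ 0.0171 -0.0401  0.0344] turn [-0.003 -0.004  0.012] alt turn +-pi; q7 2.4 F [ 0.  -0.8  0.7] op 0.8
(np.float64(276.26510626260176), np.float64(191.97755075984162))
```

View pics/wr2.png

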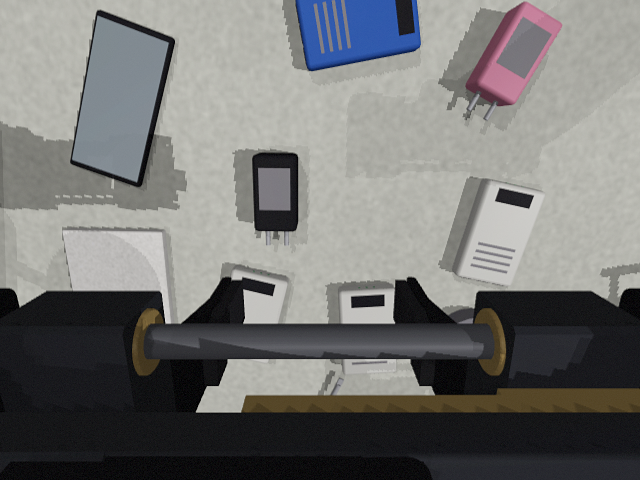

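jog_arm(plan=[[[0.017,-0.04,0.04],[0,0,0.01],80],[[0.017,-0.04,0.08],[0,0,0.01],80],[[0.017,-0.04,0.12],[0,0,0.01],80],[[0.017,-0.04,0.16],[0,0,0.01],80],[[0.017,-0.04,0.19],[0,0,0.01],80],[[0.017,-0.04,0.21],[0,0,0.01],80],[[0.017,-0.04,0.225],[0,0,0.01],80],[[0.017,-0.04,0.225],[0,0,0.01],80]])

```text
time: 7.28
tool_pos: [0.4619, -0.3214, 0.0064]
tool_rot: [[-0.982, -0.187, -0.007], [-0.187, 0.982, 0.002], [0.006, 0.003, -1.0]]
force: [0.1, -0.4, 0.3]
opening: 0.799
```

```bash
python3 -c "
from h import *
to(.461,-.33,.007,.185+1.571)
im,c=snap('wrist','wr3')
"
```

```text
t 7.28 pos [ 0.4619 -0.3214  0.0064] yawy 1.759 shift [ 0.0025 -0.0083 -0.0006] turn [ 0.003 -0.006  0.003] alt turn +-pi; q7 2.63 F [ 0.1 -0.4  0.3] op 0.799
```

View pics/wr3.png

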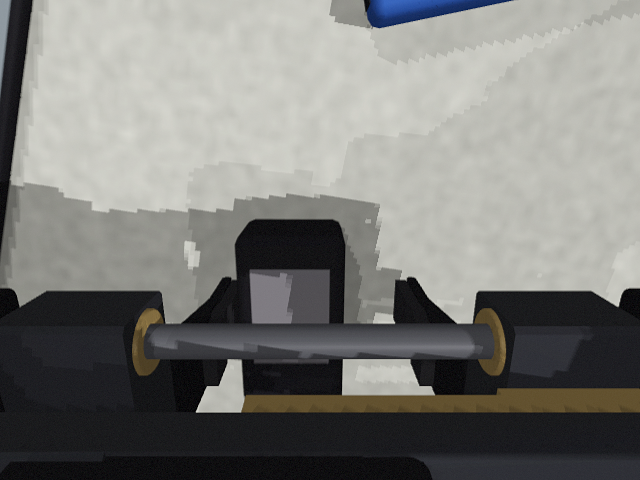

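jog_arm(plan=[[[0,-0.008,0],[0,0,0.05],80],[[0,-0.008,0],[0,0,0.05],80],[[0,-0.008,0],[0,0,0.05],30],[[0,-0.008,0],[0,0,0.05],30],[[0,-0.008,0],[0,0,0.05],30],[[0,-0.008,0],[0,0,0.05],30],[[0,-0.008,0],[0,0,0.05],30],[[0,-0.008,0],[0,0,0.05],30]], grip_force=25)

```text
time: 8.0
tool_pos: [0.4659, -0.331, 0.0108]
tool_rot: [[-0.99, -0.141, 0.0], [-0.141, 0.99, 0.0], [-0.0, 0.0, -1.0]]
force: [-0.4, 0.6, 0.8]
opening: 0.484
```

```bash
python3 -c "
from h import *
to(.461,-.33,.007,.185+1.571)
"
```

```text
t 8.0 pos [ 0.4659 -0.331   0.0108] yawy 1.712 shift [0.0047 0.0017 0.0038] turn [ 0.     0.    -0.044] alt turn +-pi; q7 2.6 F [-0.4  0.6  0.8] op 0.484
```

jog_arm(plan=[[[0,0,-0.03],[0,0,0],30],[[0,0,-0.07],[0,0,0],30],[[0,0.0,-0.11],[0,0,0],30],[[0,0.0,-0.15],[0,0,0],30],[[0,0.0,-0.19],[0,0,0],30],[[0,0.0,-0.2],[0,0,0],30]])

```text
time: 8.5
tool_pos: [0.4672, -0.3331, 0.2166]
tool_rot: [[-0.99, -0.14, 0.007], [-0.14, 0.99, -0.003], [-0.006, -0.004, -1.0]]
force: [1.1, -0.6, -0.7]
opening: 0.481
```

```bash
python3 -c "
from h import *
to(.5,.1,.2,1.9)
im,c=snap('top','top2'); im2,_=snap('wrist','wr4')
cv2.imwrite('pics/crop3.png',cv2.resize(im[160:300,90:270,::-1],None,fx=4,fy=4,interpolation=cv2.INTER_CUBIC))
"
```

```text
t 8.5 pos [ 0.4672 -0.3331  0.2166] yawy 1.711 shift [-0.0929  0.4243  0.0156] turn [-0.004  0.006 -0.189] alt turn +-pi; q7 2.43 F [ 1.1 -0.6 -0.7] op 0.481
```

View pics/crop3.png

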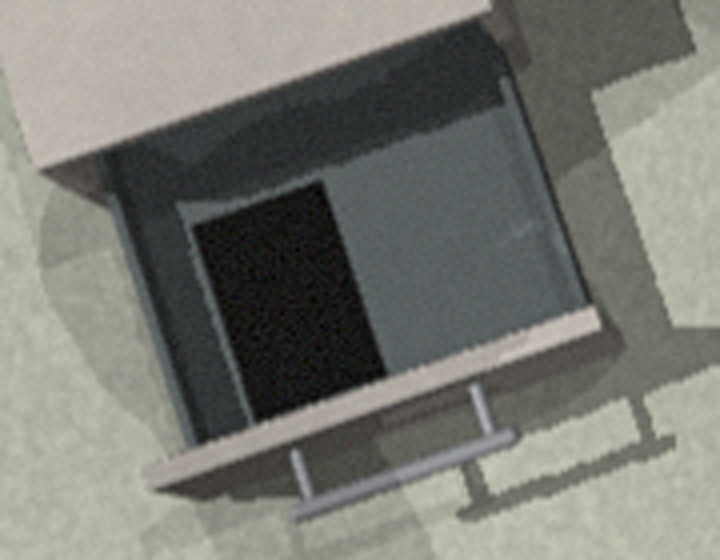

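View pics/wr4.png

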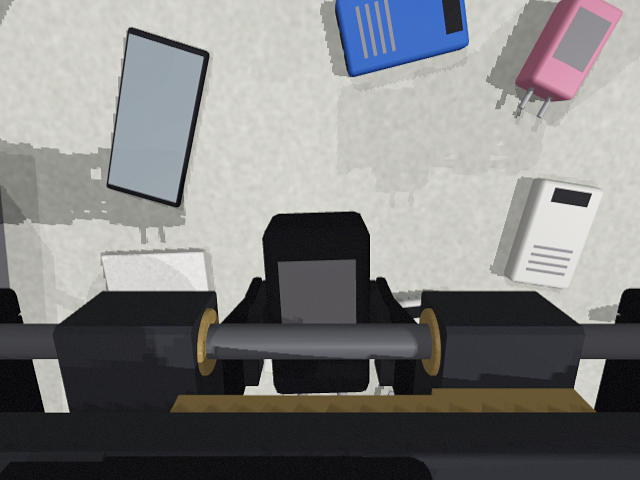

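```bash
python3 -c "
from h import *
im,c=load('top2')
f=lambda p,z: onz(c,p[0]/4+90,p[1]/4+160,z)[:2]
BL=f((192,225),.0205);BR=f((325,182),.0205);FRr=f((387,375),.0205)
hl=f((297,515),.094);hr=f((513,435),.094)
h=(hl+hr)/2
print(BL,BR,np.linalg.norm(BL-BR), 'handle',h, np.arctan2(*( -(hl-hr)[0],(hl-hr)[1])))
ctr=(BL+BR)/2-CX*.061
print('mat ctr from mat',ctr)
d=BR-FRr; print('edge yaw',np.arctan2(d[1],d[0]),np.linalg.norm(d), 'back edge yaw',np.arctan2(-(BL-BR)[0],(BL-BR)[1]))
for H in (h,np.array([.4537,.1729])):
  print('mat ctr from handle',H+.128*CX+.045*CY, H@CY)
m=[(u/4+90,v/4+160) for u,v in []]
"
```

```text
[0.60284553 0.31085746] [0.62821085 0.23511032] 0.07988134250987863 handle [0.45466402 0.16648955] 0.36239706033042646
mat ctr from mat [0.5582684  0.25195257]
edge yaw 0.3419462153844004 0.11841629332242778 back edge yaw 0.32313141246768323
mat ctr from handle [0.55930079 0.25286168] -0.0004759336060153885
mat ctr from handle [0.55833677 0.25927214] 0.00587383290501578
```

jog_arm(plan=[[[-0.09,0.3,0.0],[0,0,-0.15],30],[[-0.09,0.3,0.0],[0,0,-0.15],30],[[-0.09,0.3,0.0],[0,0,-0.15],30],[[-0.09,0.3,0.0],[0,0,-0.15],30],[[-0.09,0.3,0.0],[0,0,-0.15],30],[[-0.09,0.3,0.0],[0,0,-0.15],30],[[-0.09,0.3,0.0],[0,0,-0.15],30],[[-0.09,0.3,0.0],[0,0,-0.15],30]])

```text
time: 9.27
tool_pos: [0.5118, -0.0154, 0.2085]
tool_rot: [[-0.956, -0.293, -0.003], [-0.293, 0.956, 0.001], [0.002, 0.002, -1.0]]
force: [0.8, -0.2, -1.1]
opening: 0.48
```

```bash
python3 -c "
from h import *
to(.5945,.156,.2,1.92)
"
```

```text
t 9.27 pos [ 0.5118 -0.0154  0.2085] yawy 1.868 shift [-0.1293  0.1397  0.0085] turn [ 0.002 -0.002 -0.052] alt turn +-pi; q7 1.85 F [ 0.8 -0.2 -1.1] op 0.48
```

jog_arm(plan=[[[-0.13,0.14,0.0],[0,0,-0.055],30],[[-0.13,0.14,0.0],[0,0,-0.055],30],[[-0.13,0.14,0.0],[0,0,-0.055],30],[[-0.13,0.14,0.0],[0,0,-0.055],30],[[-0.13,0.14,0.0],[0,0,-0.055],30],[[-0.13,0.14,0.0],[0,0,-0.055],30],[[-0.13,0.14,0.02],[0,0,-0.055],30]])

```text
time: 9.85
tool_pos: [0.5981, 0.1523, 0.1906]
tool_rot: [[-0.94, -0.342, 0.001], [-0.342, 0.94, 0.0], [-0.001, -0.0, -1.0]]
force: [0.8, -0.9, -1.6]
opening: 0.482
```

```bash
python3 -c "
from h import *
to(.5945,.156,.032,1.92)
snap('wrist','wr5')
"
```

```text
t 9.85 pos [0.5981 0.1523 0.1906] yawy 1.92 shift [0.0023 0.0048 0.1586] turn [-0.     0.001  0.   ] alt turn +-pi; q7 1.74 F [ 0.8 -0.9 -1.6] op 0.482
```

View pics/wr5.png

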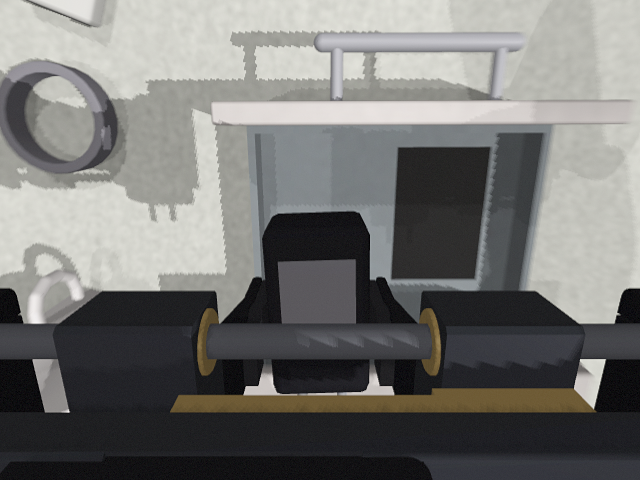

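jog_arm(plan=[[[0.004,0.005,0.04],[0,0,0],30],[[0.004,0.005,0.08],[0,0,0],30],[[0.004,0.005,0.115],[0,0,0],30],[[0.004,0.005,0.14],[0,0,0],30],[[0.004,0.005,0.15],[0,0,0],30],[[0.004,0.005,0.155],[0,0,0],30],[[0.004,0.005,0.157],[0,0,0],30],[[0.004,0.005,0.157],[0,0,0],30]])

```text
time: 10.57
tool_pos: [0.5921, 0.1532, 0.0344]
tool_rot: [[-0.941, -0.339, 0.001], [-0.339, 0.941, 0.0], [-0.001, -0.0, -1.0]]
force: [-0.0, -0.0, -1.5]
opening: 0.479
```

jog_arm(plan=[[[0,0,0.002],[0,0,0],30],[[0,0,0.004],[0,0,0],30],[[0,0,0.004],[0,0,0],30],[[0,0,0.004],[0,0,0],62],[[0,0,0.004],[0,0,0],62],[[0,0,0.004],[0,0,0],62],[[0,0,-0.02],[0,0,0],62],[[0,0,-0.06],[0,0,0],62]])

```text
time: 11.23
tool_pos: [0.5887, 0.1527, 0.0906]
tool_rot: [[-0.941, -0.34, -0.007], [-0.34, 0.941, -0.003], [0.007, -0.001, -1.0]]
force: [-0.3, 0.6, 0.2]
opening: 0.615
```

jog_arm(plan=[[[0,0,-0.04],[0,0,0],62],[[0,0,-0.08],[0,0,0],80],[[0,0,-0.11],[0,0,0],80]])

```text
time: 11.48
tool_pos: [0.5923, 0.1531, 0.2074]
tool_rot: [[-0.941, -0.339, 0.003], [-0.339, 0.941, 0.001], [-0.003, 0.0, -1.0]]
force: [0.2, -0.2, 1.1]
opening: 0.702
```

```bash
python3 -c "
from h import *
to(.4608,-.0993,.2,1.576)
snap('wrist','wr6')
"
```

```text
t 11.48 pos [0.5923 0.1531 0.2074] yawy 1.916 shift [ 0.2092 -0.193   0.0067] turn [0.001 0.003 0.34 ] alt turn +-pi; q7 1.73 F [ 0.2 -0.2  1.1] op 0.702
```

View pics/wr6.png

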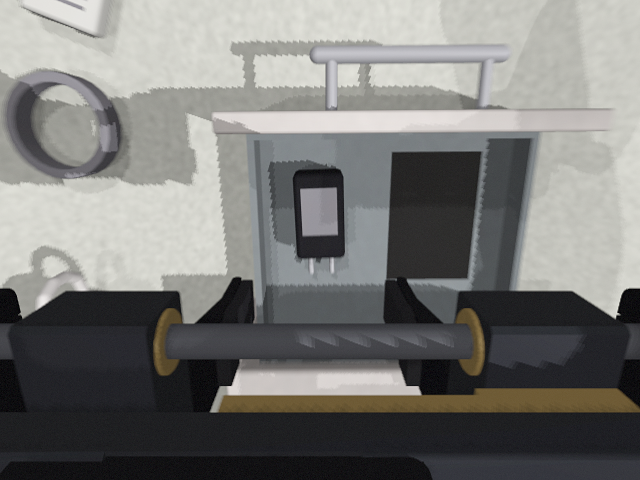

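jog_arm(plan=[[[0.21,-0.19,0.0],[0,0,0.34],92],[[0.21,-0.19,0.0],[0,0,0.34],92],[[0.21,-0.19,0.0],[0,0,0.34],92],[[0.21,-0.19,0.0],[0,0,0.34],92],[[0.21,-0.19,0.0],[0,0,0.34],92],[[0.21,-0.19,0.0],[0,0,0.34],92],[[0.21,-0.19,0.0],[0,0,0.34],92],[[0.21,-0.19,0.0],[0,0,0.34],92]])

```text
time: 12.2
tool_pos: [0.4555, -0.1031, 0.2037]
tool_rot: [[-1.0, 0.002, 0.0], [0.002, 1.0, 0.001], [-0.0, 0.001, -1.0]]
force: [0.6, -1.1, -0.1]
opening: 0.919
```

```bash
python3 -c "
from h import *
to(.4608,-.0993,.2,1.576)
im,c=snap('wrist','wr7')
b=cv2.GaussianBlur(im,(3,3),0)
print(proj(c,(.4608,-.0993,.02)), im[int(proj(c,(.4608,-.0993,.02))[1])-3,int(proj(c,(.4608,-.0993,.02))[0])])
"
```

```text
t 12.2 pos [ 0.4555 -0.1031  0.2037] yawy 1.568 shift [-0.0053  0.0038  0.0037] turn [ 0.001  0.    -0.008] alt turn +-pi; q7 1.65 F [ 0.6 -1.1 -0.1] op 0.919
(np.float64(321.38826593398034), np.float64(218.31979440345046)) [188 187 183]
```

View pics/wr7.png

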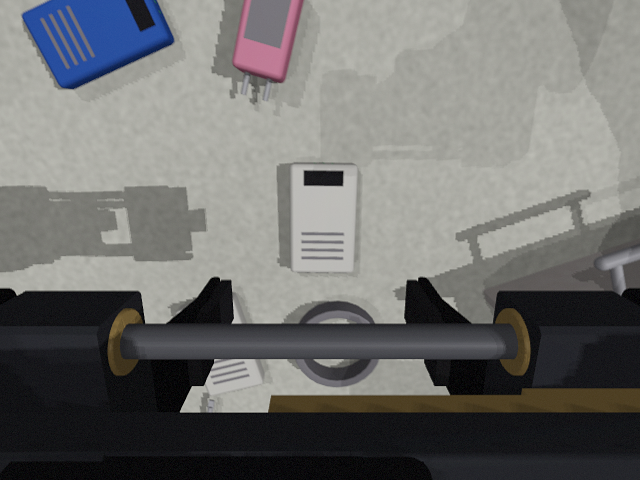

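jog_arm(plan=[[[-0.005,0.005,0.04],[0,0,-0.008],92],[[-0.005,0.005,0.08],[0,0,-0.008],92],[[-0.005,0.005,0.12],[0,0,-0.008],92],[[-0.005,0.005,0.15],[0,0,-0.008],92],[[-0.005,0.005,0.175],[0,0,-0.008],92],[[-0.005,0.005,0.19],[0,0,-0.008],92],[[-0.005,0.005,0.197],[0,0,-0.008],92],[[-0.005,0.005,0.199],[0,0,-0.008],92]], grip_force=12)

```text
time: 12.92
tool_pos: [0.4629, -0.0911, 0.0034]
tool_rot: [[-1.0, -0.015, -0.002], [-0.015, 1.0, -0.001], [0.002, -0.001, -1.0]]
force: [0.0, -0.4, 0.2]
opening: 0.92
```

```bash
python3 -c "
from h import *
to(.461,-.098,.004,1.576)
"
```

```text
t 12.92 pos [ 0.4629 -0.0911  0.0034] yawy 1.586 shift [ 0.002  -0.0068 -0.0006] turn [-0.001 -0.002  0.01 ] alt turn +-pi; q7 1.93 F [ 0.  -0.4  0.2] op 0.92
```

jog_arm(plan=[[[0.002,-0.007,0],[0,0,0.01],92],[[0.002,-0.007,0],[0,0,0.01],92],[[0.002,-0.007,0],[0,0,0.01],60],[[0.002,-0.007,0],[0,0,0.01],60],[[0.002,-0.007,0],[0,0,0.01],60],[[0.002,-0.007,0],[0,0,0.01],60],[[0.002,-0.007,0],[0,0,0.01],60]])

```text
time: 13.5
tool_pos: [0.4619, -0.0986, 0.005]
tool_rot: [[-1.0, -0.004, 0.001], [-0.004, 1.0, 0.0], [-0.001, 0.0, -1.0]]
force: [-0.4, -0.4, 6.6]
opening: 0.716
```

```bash
python3 -c "
from h import *
to(.461,-.098,.004,1.576)
"
```

```text
t 13.5 pos [ 0.4619 -0.0986  0.005 ] yawy 1.575 shift [0.0009 0.0006 0.001 ] turn [ 0.     0.001 -0.001] alt turn +-pi; q7 1.94 F [-0.4 -0.4  6.6] op 0.716
```

jog_arm(plan=[[[0,0,-0.01],[0,0,0],60],[[0,0,-0.03],[0,0,0],60],[[0,0,-0.06],[0,0,0],60],[[0,0,-0.1],[0,0,0],60],[[0,0,-0.13],[0,0,0],60],[[0,0,-0.15],[0,0,0],60],[[0,0,-0.16],[0,0,0],60],[[0,0,-0.16],[0,0,0],60]])

```text
time: 14.17
tool_pos: [0.4625, -0.0987, 0.1665]
tool_rot: [[-1.0, -0.004, 0.003], [-0.004, 1.0, 0.001], [-0.003, 0.001, -1.0]]
force: [0.6, 0.1, -1.7]
opening: 0.71
```

```bash
python3 -c "
from h import *
to(.5585,.2525,.17,1.921)
snap('wrist','wr8')
"
```

```text
t 14.17 pos [ 0.4625 -0.0987  0.1665] yawy 1.575 shift [-0.0975  0.3507 -0.0027] turn [ 0.001  0.004 -0.346] alt turn +-pi; q7 1.68 F [ 0.6  0.1 -1.7] op 0.71
```

View pics/wr8.png

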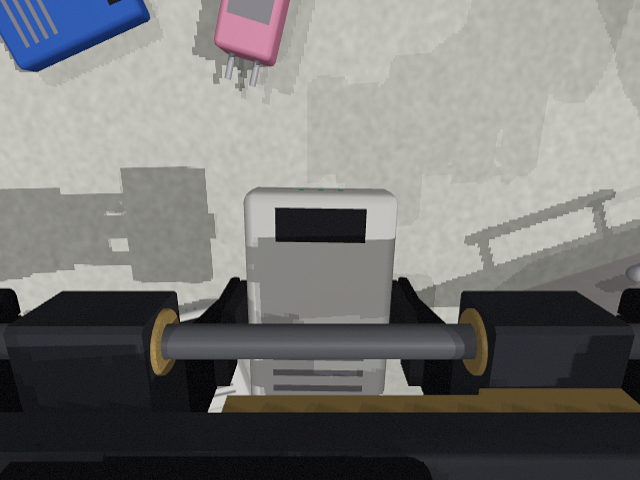

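jog_arm(plan=[[[-0.01,0.03,0],[0,0,-0.03],60],[[-0.02,0.06,0],[0,0,-0.06],60],[[-0.03,0.09,0],[0,0,-0.1],60],[[-0.035,0.12,0],[0,0,-0.14],60],[[-0.045,0.15,0],[0,0,-0.18],60],[[-0.05,0.18,0],[0,0,-0.2],60],[[-0.06,0.21,0],[0,0,-0.22],60],[[-0.065,0.24,0],[0,0,-0.25],60]])

```text
time: 14.88
tool_pos: [0.5249, 0.1426, 0.162]
tool_rot: [[-0.968, -0.252, -0.003], [-0.252, 0.968, -0.002], [0.003, -0.001, -1.0]]
force: [0.1, -0.2, -2.1]
opening: 0.715
```

```bash
python3 -c "
from h import *
to(.5585,.2525,.17,1.921)
"
```

```text
t 14.88 pos [0.5249 0.1426 0.162 ] yawy 1.826 shift [-0.0602  0.0979 -0.0084] turn [-0.001 -0.003 -0.095] alt turn +-pi; q7 1.58 F [ 0.1 -0.2 -2.1] op 0.715
```

jog_arm(plan=[[[-0.02,0.03,-0.008],[0,0,-0.03],60],[[-0.04,0.06,-0.008],[0,0,-0.06],60],[[-0.055,0.085,-0.008],[0,0,-0.09],60],[[-0.06,0.097,-0.008],[0,0,-0.095],60],[[-0.06,0.097,-0.008],[0,0,-0.095],60],[[-0.06,0.097,-0.008],[0,0,-0.095],60]])

```text
time: 15.38
tool_pos: [0.5583, 0.2499, 0.1701]
tool_rot: [[-0.94, -0.342, -0.003], [-0.342, 0.94, -0.003], [0.004, -0.002, -1.0]]
force: [0.4, -0.9, -2.5]
opening: 0.712
```

```bash
python3 -c "
from h import *
to(.5585,.2525,.07,1.921)
im,c=snap('wrist','wr9')
"
```

```text
t 15.38 pos [0.5583 0.2499 0.1701] yawy 1.92 shift [-0.0015  0.0026  0.1001] turn [-0.002 -0.004 -0.001] alt turn +-pi; q7 1.58 F [ 0.4 -0.9 -2.5] op 0.712
```

View pics/wr9.png

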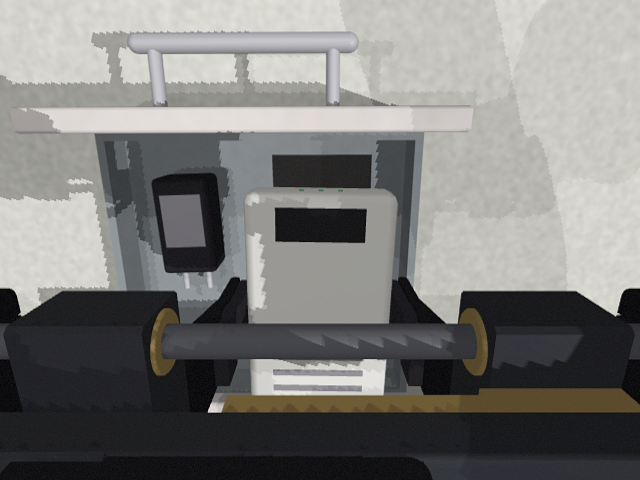

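jog_arm(plan=[[[-0.0015,0.002,0.02],[0,0,0],60],[[-0.0015,0.002,0.045],[0,0,0],60],[[-0.0015,0.002,0.07],[0,0,0],60],[[-0.0015,0.002,0.095],[0,0,0],60],[[-0.0015,0.002,0.115],[0,0,0],60],[[-0.0015,0.002,0.13],[0,0,0],60],[[-0.0015,0.002,0.138],[0,0,0],60],[[-0.0015,0.002,0.139],[0,0,0],60]])

```text
time: 16.1
tool_pos: [0.5589, 0.2507, 0.0318]
tool_rot: [[-0.94, -0.34, -0.002], [-0.34, 0.94, -0.002], [0.003, -0.001, -1.0]]
force: [-0.7, 0.2, -2.3]
opening: 0.711
```

jog_arm(plan=[[[0,0,0.001],[0,0,0],60],[[0,0,0.002],[0,0,0],60],[[0,0,0.002],[0,0,0],60]])

```text
time: 16.35
tool_pos: [0.5605, 0.253, 0.0326]
tool_rot: [[-0.94, -0.342, 0.001], [-0.342, 0.94, 0.001], [-0.002, 0.0, -1.0]]
force: [1.2, 0.2, -2.0]
opening: 0.71
```

```bash
python3 -c "
from h import *
to(.5585,.2525,.026,1.921)
"
```

```text
t 16.35 pos [0.5605 0.253  0.0326] yawy 1.92 shift [0.0021 0.0003 0.0066] turn [ 0.     0.002 -0.001] alt turn +-pi; q7 1.64 F [ 1.2  0.2 -2. ] op 0.71
```

jog_arm(plan=[[[0.001,0,0.002],[0,0,0],60],[[0.002,0,0.004],[0,0,0],60],[[0.002,0,0.005],[0,0,0],60],[[0.002,0,0.005],[0,0,0],60]])

```text
time: 16.68
tool_pos: [0.5578, 0.2523, 0.0264]
tool_rot: [[-0.94, -0.342, -0.0], [-0.342, 0.94, -0.0], [0.0, 0.0, -1.0]]
force: [-0.4, 0.5, -1.9]
opening: 0.714
```

jog_arm(plan=[[[0,0,0.001],[0,0,0],60],[[0,0,0.0015],[0,0,0],60],[[0,0,0.0015],[0,0,0],60]])

```text
time: 16.93
tool_pos: [0.558, 0.2523, 0.025]
tool_rot: [[-0.94, -0.342, -0.0], [-0.342, 0.94, -0.0], [0.0, -0.0, -1.0]]
force: [-0.2, 0.0, -2.6]
opening: 0.714
```

jog_arm(plan=[[[0,0,0.001],[0,0,0],60],[[0,0,0.0015],[0,0,0],60],[[0,0,0.0015],[0,0,0],60]])

```text
time: 17.18
tool_pos: [0.5585, 0.2524, 0.0241]
tool_rot: [[-0.94, -0.342, 0.001], [-0.342, 0.94, 0.0], [-0.001, 0.0, -1.0]]
force: [-0.4, -0.2, 3.6]
opening: 0.709
```

jog_arm(plan=[[[0,0,0],[0,0,0],90],[[0,0,0],[0,0,0],90],[[0,0,0],[0,0,0],90],[[0,0,0],[0,0,0],90],[[0,0,-0.01],[0,0,0],90],[[0,0,-0.03],[0,0,0],90],[[0,0,-0.07],[0,0,0],90],[[0,0,-0.11],[0,0,0],90]])

```text
time: 17.85
tool_pos: [0.5571, 0.2515, 0.1344]
tool_rot: [[-0.94, -0.342, -0.002], [-0.342, 0.94, -0.002], [0.003, -0.001, -1.0]]
force: [1.5, 0.6, -0.1]
opening: 0.9
```

jog_arm(plan=[[[0,0,-0.04],[0,0,0],90],[[0,0,-0.05],[0,0,0],92],[[0,0,-0.05],[0,0,0],92]])

```text
time: 18.1
tool_pos: [0.5602, 0.2529, 0.1885]
tool_rot: [[-0.94, -0.342, 0.006], [-0.342, 0.94, 0.004], [-0.007, 0.002, -1.0]]
force: [-0.1, 0.6, 0.7]
opening: 0.914
```

```bash
python3 -c "
from h import *
to(.597,-.2045,.2,1.832)
im,c=snap('wrist','wr10')
"
```

```text
t 18.1 pos [0.5602 0.2529 0.1885] yawy 1.92 shift [ 0.1216 -0.4424 -0.0132] turn [0.002 0.007 0.088] alt turn +-pi; q7 1.57 F [-0.1  0.6  0.7] op 0.914
```

View pics/wr10.png

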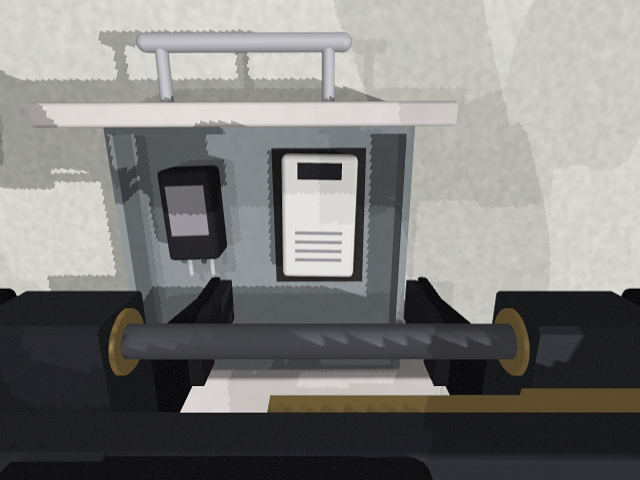

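jog_arm(plan=[[[0.08,-0.3,0],[0,0,0.05],92],[[0.08,-0.3,0],[0,0,0.05],92],[[0.08,-0.3,0],[0,0,0.05],92],[[0.08,-0.3,0],[0,0,0.05],92],[[0.08,-0.3,0],[0,0,0.05],92],[[0.08,-0.3,0],[0,0,0.05],92],[[0.08,-0.3,0],[0,0,0.05],92],[[0.08,-0.3,0],[0,0,0.05],92]])

```text
time: 18.82
tool_pos: [0.5841, -0.0636, 0.1826]
tool_rot: [[-0.957, -0.289, -0.002], [-0.289, 0.957, -0.002], [0.002, -0.002, -1.0]]
force: [-1.1, -0.9, 0.5]
opening: 0.921
```

jog_arm(plan=[[[0.035,-0.14,0],[0,0,0.03],92],[[0.035,-0.14,0],[0,0,0.03],92],[[0.035,-0.14,0],[0,0,0.03],92],[[0.035,-0.14,0],[0,0,0.03],92],[[0.035,-0.14,0],[0,0,0.03],92],[[0.035,-0.14,0],[0,0,0.03],92]])

```text
time: 19.32
tool_pos: [0.592, -0.2027, 0.182]
tool_rot: [[-0.965, -0.263, -0.003], [-0.263, 0.965, -0.0], [0.003, 0.0, -1.0]]
force: [0.0, 0.3, -0.2]
opening: 0.92
```

```bash
python3 -c "
from h import *
to(.597,-.2045,.004,1.832)
im,c=snap('wrist','wr11'); print(proj(c,(.597,-.2045,.02)))
"
```

```text
t 19.32 pos [ 0.592  -0.2027  0.182 ] yawy 1.837 shift [-0.0048 -0.0032  0.178 ] turn [ 0.    -0.003  0.005] alt turn +-pi; q7 2.32 F [ 0.   0.3 -0.2] op 0.92
(np.float64(313.9126945845913), np.float64(223.23338524935724))
```

View pics/wr11.png

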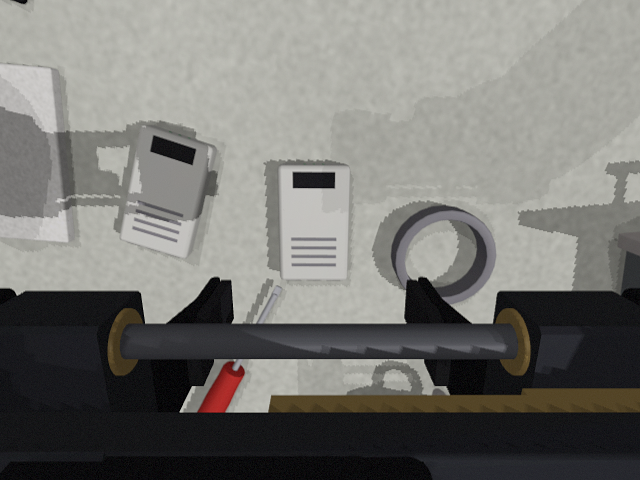

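jog_arm(plan=[[[-0.005,-0.003,0.04],[0,0,0.005],92],[[-0.005,-0.003,0.08],[0,0,0.005],92],[[-0.005,-0.003,0.11],[0,0,0.005],92],[[-0.005,-0.003,0.13],[0,0,0.005],92],[[-0.005,-0.003,0.14],[0,0,0.005],92],[[-0.005,-0.003,0.14],[0,0,0.005],92]])

```text
time: 19.87
tool_pos: [0.5976, -0.2004, 0.0409]
tool_rot: [[-0.965, -0.263, -0.004], [-0.263, 0.965, 0.001], [0.004, 0.002, -1.0]]
force: [0.5, 0.8, -0.1]
opening: 0.919
```

```bash
python3 -c "
from h import *
to(.597,-.2045,.004,1.832)
"
```

```text
t 19.87 pos [ 0.5976 -0.2004  0.0409] yawy 1.837 shift [ 0.0015 -0.0039  0.0369] turn [ 0.002 -0.004  0.005] alt turn +-pi; q7 2.4 F [ 0.5  0.8 -0.1] op 0.919
```

jog_arm(plan=[[[0.001,-0.004,0.015],[0,0,0.005],92],[[0.001,-0.004,0.028],[0,0,0.005],92],[[0.001,-0.004,0.036],[0,0,0.005],92],[[0.001,-0.004,0.036],[0,0,0.005],92],[[0.001,-0.004,0.036],[0,0,0.005],92]])

```text
time: 20.28
tool_pos: [0.5989, -0.2067, 0.0074]
tool_rot: [[-0.967, -0.256, -0.001], [-0.256, 0.967, 0.0], [0.0, 0.0, -1.0]]
force: [0.4, -0.2, 0.4]
opening: 0.923
```

```bash
python3 -c "
from h import *
to(.597,-.2045,.004,1.832)
"
```

```text
t 20.28 pos [ 0.5989 -0.2067  0.0074] yawy 1.83 shift [0.0012 0.0026 0.0034] turn [ 0.    -0.    -0.002] alt turn +-pi; q7 2.42 F [ 0.4 -0.2  0.4] op 0.923
```

Close here, correcting height slightly.

jog_arm(plan=[[[0.001,0.002,0.003],[0,0,0],92],[[0.001,0.002,0.003],[0,0,0],92],[[0.001,0.002,0.003],[0,0,0],60],[[0.001,0.002,0.003],[0,0,0],60],[[0.001,0.002,0.003],[0,0,0],60],[[0.001,0.002,0.003],[0,0,0],60],[[0.001,0.002,0.003],[0,0,0],60],[[0.001,0.002,0.003],[0,0,0],60]], grip_force=12)

```text
time: 20.95
tool_pos: [0.5977, -0.2053, 0.0048]
tool_rot: [[-0.967, -0.256, 0.0], [-0.256, 0.967, -0.0], [-0.0, -0.0, -1.0]]
force: [-0.1, 0.1, 2.7]
opening: 0.708
```

jog_arm(plan=[[[0,0,-0.01],[0,0,0],60],[[0,0,-0.03],[0,0,0],60],[[0,0,-0.06],[0,0,0],60],[[0,0,-0.1],[0,0,0],60],[[0,0,-0.13],[0,0,0],60],[[0,0,-0.16],[0,0,0],60],[[0,0,-0.175],[0,0,0],60],[[0,0,-0.175],[0,0,0],60]])

```text
time: 21.62
tool_pos: [0.599, -0.2061, 0.184]
tool_rot: [[-0.967, -0.256, 0.006], [-0.256, 0.967, -0.001], [-0.005, -0.002, -1.0]]
force: [0.3, -0.6, -2.7]
opening: 0.708
```

```bash
python3 -c "
from h import *
to(.5585,.2525,.17,1.921)
snap('wrist','wr12')
"
```

```text
t 21.62 pos [ 0.599  -0.2061  0.184 ] yawy 1.83 shift [-0.0781  0.4537  0.0134] turn [-0.003  0.005 -0.091] alt turn +-pi; q7 2.32 F [ 0.3 -0.6 -2.7] op 0.708
```

View pics/wr12.png

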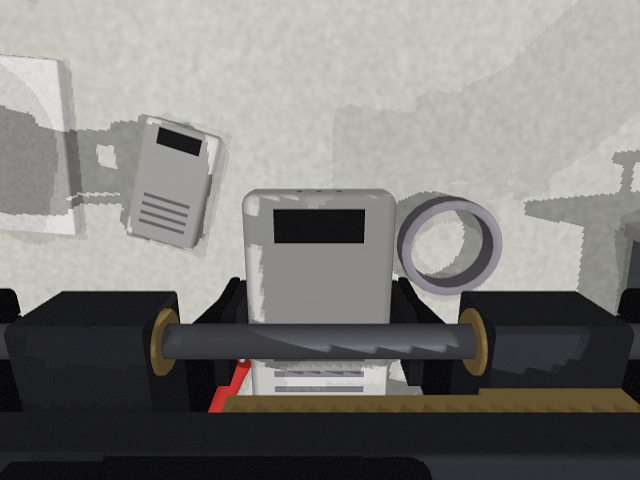

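jog_arm(plan=[[[-0.005,0.03,0],[0,0,-0.01],60],[[-0.01,0.065,0],[0,0,-0.02],60],[[-0.015,0.1,0],[0,0,-0.03],60],[[-0.02,0.135,0],[0,0,-0.04],60],[[-0.03,0.17,0],[0,0,-0.05],60],[[-0.04,0.205,0],[0,0,-0.06],60],[[-0.045,0.24,0],[0,0,-0.07],60],[[-0.05,0.275,0],[0,0,-0.08],60]])

```text
time: 22.33
tool_pos: [0.5739, 0.0753, 0.1778]
tool_rot: [[-0.943, -0.333, -0.003], [-0.333, 0.943, -0.001], [0.003, 0.0, -1.0]]
force: [0.8, -0.3, -1.6]
opening: 0.71
```

jog_arm(plan=[[[-0.005,0.035,0],[0,0,0],60],[[-0.01,0.07,0],[0,0,0],60],[[-0.015,0.105,0],[0,0,0],60],[[-0.02,0.135,0],[0,0,0],60],[[-0.024,0.155,0],[0,0,0],60],[[-0.024,0.17,0],[0,0,0],60],[[-0.024,0.17,0],[0,0,0],60],[[-0.024,0.17,0],[0,0,0],60]])

```text
time: 23.0
tool_pos: [0.5403, 0.242, 0.1779]
tool_rot: [[-0.942, -0.334, -0.002], [-0.334, 0.942, -0.002], [0.003, -0.001, -1.0]]
force: [0.5, -1.7, -2.6]
opening: 0.704
```

```bash
python3 -c "
from h import *
to(.5585,.2525,.046,1.921)
"
```

```text
t 23.0 pos [0.5403 0.242  0.1779] yawy 1.912 shift [-0.0211  0.0039  0.1318] turn [-0.001 -0.003 -0.009] alt turn +-pi; q7 1.55 F [ 0.5 -1.7 -2.6] op 0.704
```

jog_arm(plan=[[[-0.021,0.004,0],[0,0,-0.008],60],[[-0.021,0.004,0],[0,0,-0.008],60],[[-0.021,0.004,0.03],[0,0,-0.008],60],[[-0.021,0.004,0.06],[0,0,-0.008],60],[[-0.021,0.004,0.09],[0,0,-0.008],60],[[-0.021,0.004,0.105],[0,0,-0.008],60],[[-0.021,0.004,0.11],[0,0,-0.008],60],[[-0.021,0.004,0.11],[0,0,-0.008],60]])

```text
time: 23.67
tool_pos: [0.5592, 0.2506, 0.068]
tool_rot: [[-0.941, -0.339, -0.002], [-0.339, 0.941, -0.002], [0.003, -0.001, -1.0]]
force: [-0.6, 0.1, -1.9]
opening: 0.714
```

jog_arm(plan=[[[0,0,0],[0,0,0],60],[[0,0,0],[0,0,0],60]])

```text
time: 23.83
tool_pos: [0.561, 0.2524, 0.0711]
tool_rot: [[-0.941, -0.34, 0.002], [-0.34, 0.941, 0.001], [-0.002, 0.0, -1.0]]
force: [-0.3, 0.0, -2.0]
opening: 0.712
```

```bash
python3 -c "
from h import *
to(.5585,.2525,.045,1.921)
"
```

```text
t 23.83 pos [0.561  0.2524 0.0711] yawy 1.917 shift [0.0024 0.0009 0.0261] turn [ 0.     0.002 -0.004] alt turn +-pi; q7 1.63 F [-0.3  0.  -2. ] op 0.712
```

jog_arm(plan=[[[0.002,0,0.008],[0,0,-0.003],60],[[0.002,0,0.015],[0,0,-0.003],60],[[0.002,0,0.02],[0,0,-0.003],60],[[0.002,0,0.022],[0,0,-0.003],60],[[0.002,0,0.022],[0,0,-0.003],60],[[0.002,0,0.022],[0,0,-0.003],60]])

```text
time: 24.33
tool_pos: [0.558, 0.2519, 0.0474]
tool_rot: [[-0.939, -0.343, -0.0], [-0.343, 0.939, -0.0], [0.0, -0.0, -1.0]]
force: [-0.1, 0.9, -2.4]
opening: 0.712
```

jog_arm(plan=[[[0,0,0.001],[0,0,0],60],[[0,0,0.0015],[0,0,0],60],[[0,0,0.0015],[0,0,0],60]])

```text
time: 24.58
tool_pos: [0.5581, 0.2519, 0.0461]
tool_rot: [[-0.939, -0.343, 0.0], [-0.343, 0.939, 0.0], [-0.0, -0.0, -1.0]]
force: [0.7, -0.5, -1.8]
opening: 0.712
```

jog_arm(plan=[[[0,0,0.001],[0,0,0],60],[[0,0,0.002],[0,0,0],60],[[0,0,0.002],[0,0,0],60]])

```text
time: 24.83
tool_pos: [0.5579, 0.2519, 0.0439]
tool_rot: [[-0.939, -0.343, -0.0], [-0.343, 0.939, -0.0], [0.0, 0.0, -1.0]]
force: [-0.5, -0.8, -3.0]
opening: 0.71
```

jog_arm(plan=[[[0,0,0.001],[0,0,0],60],[[0,0,0.0012],[0,0,0],60],[[0,0,0.0012],[0,0,0],60]])

```text
time: 25.08
tool_pos: [0.5588, 0.2522, 0.0438]
tool_rot: [[-0.939, -0.343, 0.001], [-0.343, 0.939, 0.001], [-0.002, 0.0, -1.0]]
force: [-0.7, 0.0, 3.6]
opening: 0.707
```

Contact (force +3.6 N). Release and rise.

jog_arm(plan=[[[0,0,0],[0,0,0],90],[[0,0,0],[0,0,0],90],[[0,0,0],[0,0,0],90],[[0,0,0],[0,0,0],90],[[0,0,-0.01],[0,0,0],90],[[0,0,-0.03],[0,0,0],90],[[0,0,-0.07],[0,0,0],90],[[0,0,-0.11],[0,0,0],90]])

```text
time: 25.75
tool_pos: [0.5571, 0.2512, 0.1537]
tool_rot: [[-0.939, -0.343, -0.002], [-0.343, 0.939, -0.002], [0.003, -0.001, -1.0]]
force: [1.5, 1.4, 0.5]
opening: 0.903
```

jog_arm(plan=[[[0,0,-0.03],[0,0,0],92],[[0,0,-0.03],[0,0,0],92],[[0,0,-0.03],[0,0,0],92]])

```text
time: 26.0
tool_pos: [0.5592, 0.2523, 0.1857]
tool_rot: [[-0.939, -0.343, 0.004], [-0.343, 0.939, 0.003], [-0.004, 0.001, -1.0]]
force: [0.1, 0.5, -1.0]
opening: 0.922
```

```bash
python3 -c "
from h import *
to(.606,-.3355,.2,1.519)
im,c=snap('wrist','wr13')
"
```

```text
t 26.0 pos [0.5592 0.2523 0.1857] yawy 1.921 shift [ 0.1575 -0.5682 -0.0157] turn [0.002 0.004 0.402] alt turn +-pi; q7 1.58 F [ 0.1  0.5 -1. ] op 0.922
```

View pics/wr13.png

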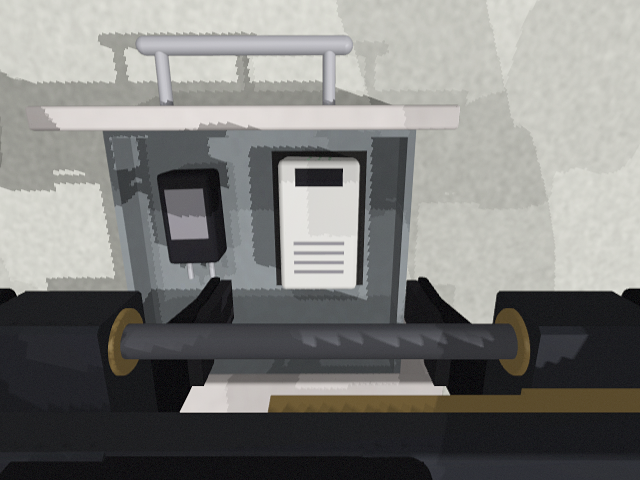

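jog_arm(plan=[[[0.085,-0.31,0],[0,0,0.2],92],[[0.085,-0.31,0],[0,0,0.2],92],[[0.085,-0.31,0],[0,0,0.2],92],[[0.085,-0.31,0],[0,0,0.2],92],[[0.085,-0.31,0],[0,0,0.2],92],[[0.085,-0.31,0],[0,0,0.2],92],[[0.085,-0.31,0],[0,0,0.2],92],[[0.085,-0.31,0],[0,0,0.2],92]])

```text
time: 26.72
tool_pos: [0.5832, -0.0728, 0.1819]
tool_rot: [[-0.989, -0.147, -0.002], [-0.147, 0.989, -0.001], [0.002, -0.001, -1.0]]
force: [-0.2, -0.0, -0.6]
opening: 0.919
```

```bash
python3 -c "
from h import *
to(.606,-.3355,.2,1.519)
"
```

```text
t 26.72 pos [ 0.5832 -0.0728  0.1819] yawy 1.718 shift [ 0.016  -0.2633 -0.0178] turn [-0.001 -0.002  0.199] alt turn +-pi; q7 1.95 F [-0.2 -0.  -0.6] op 0.919
```

jog_arm(plan=[[[0.016,-0.26,0],[0,0,0.2],92],[[0.016,-0.26,0],[0,0,0.2],92],[[0.016,-0.26,0],[0,0,0.2],92],[[0.016,-0.26,0],[0,0,0.2],92],[[0.016,-0.26,0],[0,0,0.2],92],[[0.016,-0.26,0],[0,0,0.2],92],[[0.016,-0.26,0],[0,0,0.2],92],[[0.016,-0.26,0],[0,0,0.2],92]])

```text
time: 27.38
tool_pos: [0.6048, -0.333, 0.1811]
tool_rot: [[-0.998, 0.057, -0.004], [0.057, 0.998, -0.002], [0.004, -0.002, -1.0]]
force: [0.2, 0.7, 0.4]
opening: 0.92
```

jog_arm(plan=[[[0,0,0],[0,0,0],92],[[0,0,0],[0,0,0],92]])

```text
time: 27.55
tool_pos: [0.6077, -0.3264, 0.1817]
tool_rot: [[-0.999, 0.049, -0.002], [0.049, 0.999, 0.001], [0.002, 0.001, -1.0]]
force: [-0.3, -0.5, 0.2]
opening: 0.92
```

```bash
python3 -c "
from h import *
to(.606,-.3355,.05,1.519)
im,c=snap('wrist','wr14'); print(proj(c,(.606,-.3355,.02)))
"
```

```text
t 27.55 pos [ 0.6077 -0.3264  0.1817] yawy 1.522 shift [ 0.001  -0.0094  0.1317] turn [ 0.001 -0.002  0.003] alt turn +-pi; q7 2.24 F [-0.3 -0.5  0.2] op 0.92
(np.float64(306.7067950685113), np.float64(217.32014732767306))
```

View pics/wr14.png

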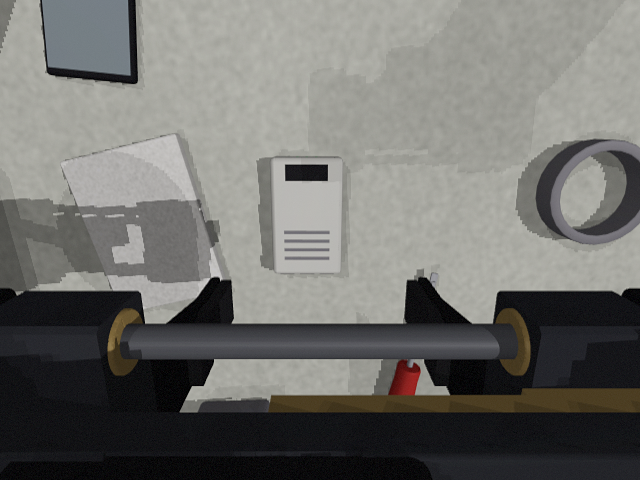

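jog_arm(plan=[[[0.002,-0.009,0.035],[0,0,0.003],92],[[0.002,-0.009,0.07],[0,0,0.003],92],[[0.002,-0.009,0.1],[0,0,0.003],92],[[0.002,-0.009,0.125],[0,0,0.003],92],[[0.002,-0.009,0.14],[0,0,0.003],92],[[0.002,-0.009,0.14],[0,0,0.003],92],[[0.002,-0.009,0.14],[0,0,0.003],92]])

```text
time: 28.18
tool_pos: [0.6055, -0.3358, 0.0431]
tool_rot: [[-0.999, 0.052, -0.0], [0.052, 0.999, 0.0], [0.0, 0.0, -1.0]]
force: [-0.2, -0.8, 1.0]
opening: 0.917
```

```bash
python3 -c "
from h import *
to(.605,-.3355,.004,1.519)
"
```

```text
t 28.18 pos [ 0.6055 -0.3358  0.0431] yawy 1.519 shift [0.0005 0.0003 0.0391] turn [ 0. -0.  0.] alt turn +-pi; q7 2.31 F [-0.2 -0.8  1. ] op 0.917
```

jog_arm(plan=[[[0,0,0.015],[0,0,0],92],[[0,0,0.028],[0,0,0],92],[[0,0,0.036],[0,0,0],92],[[0,0,0.038],[0,0,0],92],[[0,0,0.038],[0,0,0],92],[[0,0,0.038],[0,0,0],92]])

```text
time: 28.68
tool_pos: [0.6053, -0.3371, 0.0052]
tool_rot: [[-0.999, 0.053, 0.0], [0.053, 0.999, -0.0], [-0.0, -0.0, -1.0]]
force: [-0.1, 0.5, -0.7]
opening: 0.921
```

jog_arm(plan=[[[0,0,0],[0,0,0],60],[[0,0,0],[0,0,0],60],[[0,0,0],[0,0,0],60],[[0,0,0],[0,0,0],60],[[0,0,0],[0,0,0],60],[[0,0,0],[0,0,0],60]], grip_force=12)

```text
time: 29.18
tool_pos: [0.6054, -0.3369, 0.0052]
tool_rot: [[-0.999, 0.053, 0.001], [0.053, 0.999, -0.0], [-0.001, -0.0, -1.0]]
force: [0.2, 0.7, 2.5]
opening: 0.712
```

jog_arm(plan=[[[0,0,-0.01],[0,0,0],60],[[0,0,-0.03],[0,0,0],60],[[0,0,-0.06],[0,0,0],60],[[0,0,-0.1],[0,0,0],60],[[0,0,-0.13],[0,0,0],60],[[0,0,-0.16],[0,0,0],60],[[0,0,-0.18],[0,0,0],60],[[0,0,-0.18],[0,0,0],60]])

```text
time: 29.85
tool_pos: [0.6065, -0.3384, 0.1906]
tool_rot: [[-0.999, 0.053, 0.006], [0.053, 0.999, -0.003], [-0.006, -0.003, -1.0]]
force: [0.2, -0.5, -0.8]
opening: 0.712
```

```bash
python3 -c "
from h import *
to(.5585,.2525,.19,1.921)
snap('wrist','wr15')
"
```

```text
t 29.85 pos [ 0.6065 -0.3384  0.1906] yawy 1.518 shift [ 0.0794  0.5875 -0.0014] turn [-0.004  0.006 -0.403] alt turn +-pi; q7 2.25 F [ 0.2 -0.5 -0.8] op 0.712
```

View pics/wr15.png

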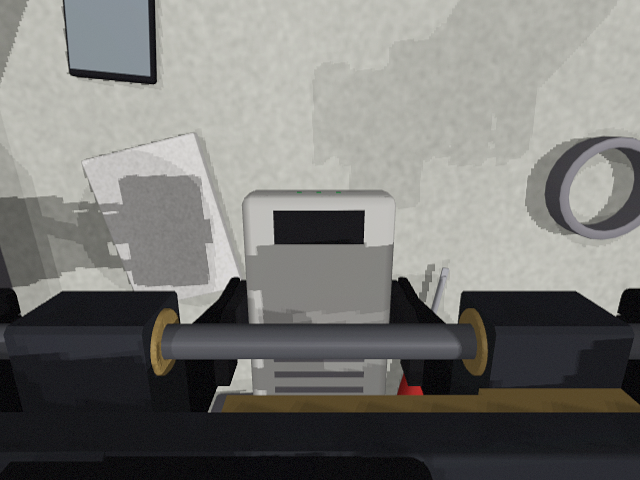

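jog_arm(plan=[[[0.004,0.03,0],[0,0,-0.03],60],[[0.009,0.07,0],[0,0,-0.06],60],[[0.014,0.105,0],[0,0,-0.09],60],[[0.019,0.14,0],[0,0,-0.12],60],[[0.024,0.175,0],[0,0,-0.15],60],[[0.028,0.21,0],[0,0,-0.18],60],[[0.033,0.245,0],[0,0,-0.2],60],[[0.038,0.28,0],[0,0,-0.22],60]])

```text
time: 30.57
tool_pos: [0.5806, -0.0533, 0.1835]
tool_rot: [[-0.986, -0.168, -0.002], [-0.168, 0.986, -0.0], [0.002, 0.0, -1.0]]
force: [1.0, -0.6, -2.2]
opening: 0.71
```

```bash
python3 -c "
from h import *
to(.5585,.2525,.19,1.921)
"
```

```text
t 30.57 pos [ 0.5806 -0.0533  0.1835] yawy 1.739 shift [-0.0294  0.3052 -0.0065] turn [ 0.    -0.002 -0.182] alt turn +-pi; q7 1.93 F [ 1.  -0.6 -2.2] op 0.71
```

jog_arm(plan=[[[-0.004,0.035,0],[0,0,-0.03],60],[[-0.008,0.075,0],[0,0,-0.05],60],[[-0.012,0.115,0],[0,0,-0.08],60],[[-0.016,0.155,0],[0,0,-0.1],60],[[-0.02,0.195,0],[0,0,-0.13],60],[[-0.024,0.235,0],[0,0,-0.16],60],[[-0.028,0.27,0],[0,0,-0.18],60],[[-0.029,0.295,0],[0,0,-0.18],60]])

```text
time: 31.23
tool_pos: [0.5596, 0.2447, 0.1831]
tool_rot: [[-0.939, -0.345, -0.002], [-0.345, 0.939, -0.0], [0.002, 0.001, -1.0]]
force: [-0.2, 0.1, -2.4]
opening: 0.708
```

jog_arm(plan=[[[0,0,0],[0,0,0],60],[[0,0,0],[0,0,0],60],[[0,0,0],[0,0,0],60]])

```text
time: 31.48
tool_pos: [0.5611, 0.2393, 0.1837]
tool_rot: [[-0.941, -0.34, -0.001], [-0.34, 0.941, -0.002], [0.002, -0.001, -1.0]]
force: [0.7, -0.9, -1.7]
opening: 0.714
```

```bash
python3 -c "
from h import *
to(.5585,.2525,.09,1.921)
"
```

```text
t 31.48 pos [0.5611 0.2393 0.1837] yawy 1.917 shift [-0.0023  0.0134  0.0937] turn [-0.001 -0.002 -0.004] alt turn +-pi; q7 1.59 F [ 0.7 -0.9 -1.7] op 0.714
```

jog_arm(plan=[[[-0.002,0.013,0],[0,0,-0.004],60],[[-0.002,0.013,0.02],[0,0,-0.004],60],[[-0.002,0.013,0.05],[0,0,-0.004],60],[[-0.002,0.013,0.075],[0,0,-0.004],60],[[-0.002,0.013,0.09],[0,0,-0.004],60],[[-0.002,0.013,0.093],[0,0,-0.004],60],[[-0.002,0.013,0.093],[0,0,-0.004],60],[[-0.002,0.013,0.093],[0,0,-0.004],60]])

```text
time: 32.15
tool_pos: [0.5597, 0.2531, 0.0928]
tool_rot: [[-0.939, -0.343, 0.001], [-0.343, 0.939, 0.0], [-0.001, 0.0, -1.0]]
force: [1.2, 0.9, -1.7]
opening: 0.712
```

```bash
python3 -c "
from h import *
to(.5585,.2523,.0645,1.921)
"
```

```text
t 32.15 pos [0.5597 0.2531 0.0928] yawy 1.921 shift [ 0.0014 -0.0003  0.0283] turn [ 0.     0.001 -0.   ] alt turn +-pi; q7 1.62 F [ 1.2  0.9 -1.7] op 0.712
```

jog_arm(plan=[[[0.001,0,0.01],[0,0,0],60],[[0.001,0,0.018],[0,0,0],60],[[0.001,0,0.023],[0,0,0],60],[[0.001,0,0.025],[0,0,0],60],[[0.001,0,0.025],[0,0,0],60],[[0.001,0,0.025],[0,0,0],60]])

```text
time: 32.65
tool_pos: [0.5581, 0.2531, 0.0669]
tool_rot: [[-0.939, -0.344, -0.0], [-0.344, 0.939, -0.0], [0.0, -0.0, -1.0]]
force: [-0.6, 0.1, -1.8]
opening: 0.711
```

jog_arm(plan=[[[0,0,0.001],[0,0,0],60],[[0,0,0.0015],[0,0,0],60],[[0,0,0.0015],[0,0,0],60]])

```text
time: 32.9
tool_pos: [0.5581, 0.2532, 0.0654]
tool_rot: [[-0.939, -0.344, 0.0], [-0.344, 0.939, 0.0], [-0.0, 0.0, -1.0]]
force: [0.2, -0.5, -2.0]
opening: 0.712
```

jog_arm(plan=[[[0,0,0.001],[0,0,0],60],[[0,0,0.0012],[0,0,0],60],[[0,0,0.0012],[0,0,0],60]])

```text
time: 33.15
tool_pos: [0.5581, 0.2531, 0.0642]
tool_rot: [[-0.939, -0.344, 0.0], [-0.344, 0.939, 0.0], [-0.0, 0.0, -1.0]]
force: [-0.7, 0.8, -1.8]
opening: 0.709
```

jog_arm(plan=[[[0,0,0.001],[0,0,0],60],[[0,0,0.0012],[0,0,0],60],[[0,0,0.0012],[0,0,0],60]])

```text
time: 33.4
tool_pos: [0.5589, 0.2534, 0.0641]
tool_rot: [[-0.939, -0.344, 0.002], [-0.344, 0.939, 0.001], [-0.002, 0.0, -1.0]]
force: [-0.4, 0.1, 5.9]
opening: 0.716
```

Contact. Release and rise.

jog_arm(plan=[[[0,0,0],[0,0,0],90],[[0,0,0],[0,0,0],90],[[0,0,0],[0,0,0],90],[[0,0,0],[0,0,0],90],[[0,0,-0.01],[0,0,0],90],[[0,0,-0.03],[0,0,0],90],[[0,0,-0.07],[0,0,0],90],[[0,0,-0.11],[0,0,0],90]])

```text
time: 34.07
tool_pos: [0.5572, 0.2524, 0.1738]
tool_rot: [[-0.939, -0.344, -0.002], [-0.344, 0.939, -0.002], [0.003, -0.001, -1.0]]
force: [0.5, -0.2, -0.1]
opening: 0.9
```

jog_arm(plan=[[[0,0,-0.04],[0,0,0],60],[[0,0,-0.05],[0,0,0],30],[[0,0,-0.05],[0,0,0],30],[[0,0,-0.05],[0,0,0],30]])

```text
time: 34.4
tool_pos: [0.5583, 0.2532, 0.2237]
tool_rot: [[-0.939, -0.344, 0.001], [-0.344, 0.939, 0.001], [-0.001, 0.001, -1.0]]
force: [-0.1, 0.3, -0.5]
opening: 0.68
```

```bash
python3 -c "
from h import *
to(.4537,.1663,.2,.352)
im,c=snap('wrist','wr16')
"
```

```text
t 34.4 pos [0.5583 0.2532 0.2237] yawy 1.922 shift [ 0.1281 -0.0456  0.0235] turn [2.00e-03 1.00e-03 1.57e+00] alt turn +-pi; q7 1.56 F [-0.1  0.3 -0.5] op 0.68
```

View pics/wr16.png

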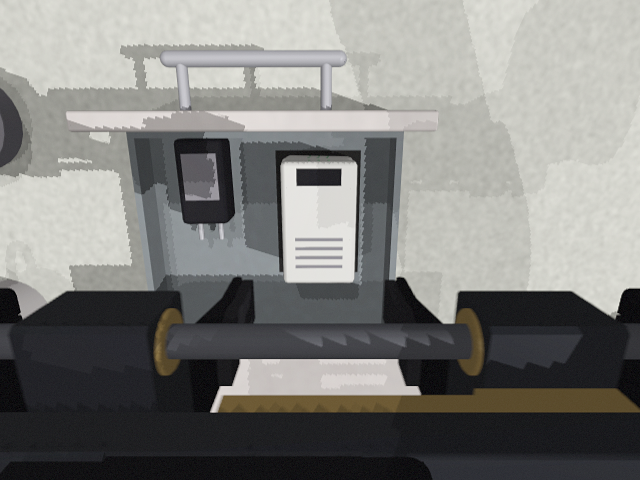

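```bash
python3 -c "
from h import *
im,c=load('wr16')
H=np.array([.4543,.1663])
for n,p,z in [('a fl',(175,140),.053),('fr',(229,139),.053),('br',(234,222),.053),('bl',(181,222),.053),('r fl',(283,160),.081),('r fr',(357,160),.081),('r br',(354,281),.081),('r bl',(286,281),.081)]:
  w=onz(c,*p,z)[:2]-H; print(n,(w@CX).round(4),(w@CY).round(4))
cv2.imwrite('pics/c5.png',cv2.resize(im[90:300,110:430,::-1],None,fx=2.5,fy=2.5,interpolation=cv2.INTER_CUBIC))
"
```

```text
a fl 0.0622 -0.0746
fr 0.0614 -0.0289
br 0.1336 -0.0292
bl 0.1335 -0.0768
r fl 0.0765 0.0188
r fr 0.0765 0.077
r br 0.179 0.0772
r bl 0.1789 0.0187
```

View pics/c5.png

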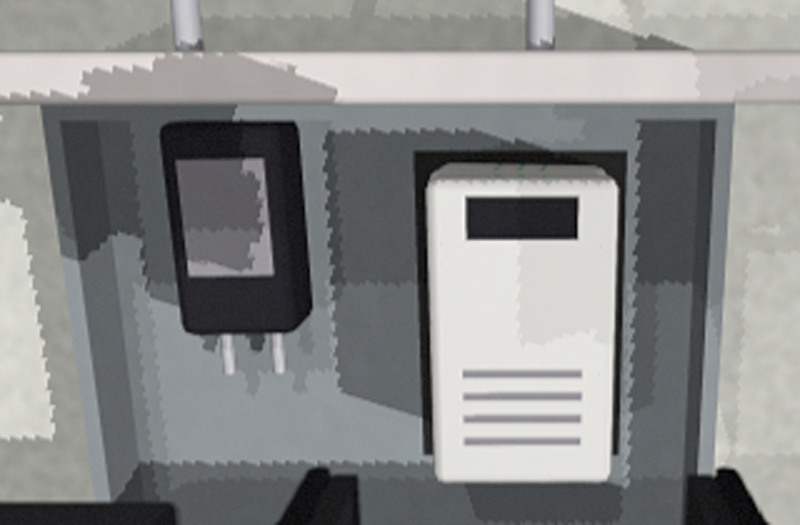

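jog_arm(plan=[[[0.02,0,0],[0,0,0.12],30],[[0.05,-0.01,0],[0,0,0.24],30],[[0.08,-0.02,0],[0,0,0.36],30],[[0.11,-0.03,0],[0,0,0.48],30],[[0.128,-0.045,0],[0,0,0.6],30],[[0.128,-0.045,0],[0,0,0.72],30],[[0.128,-0.045,0],[0,0,0.84],30],[[0.128,-0.045,0],[0,0,0.95],30]])

```text
time: 35.12
tool_pos: [0.4522, 0.1663, 0.2217]
tool_rot: [[-0.823, 0.569, -0.002], [0.569, 0.823, -0.001], [0.001, -0.002, -1.0]]
force: [-0.0, -0.1, 0.1]
opening: 0.296
```

jog_arm(plan=[[[0,0,0],[0,0,0.12],30],[[0,0,0],[0,0,0.24],30],[[0,0,0],[0,0,0.36],30],[[0,0,0],[0,0,0.48],30],[[0,0,0],[0,0,0.6],30],[[0,0,0],[0,0,0.62],30],[[0,0,0],[0,0,0.62],30]])

```text
time: 35.7
tool_pos: [0.4527, 0.1665, 0.2219]
tool_rot: [[-0.347, 0.938, -0.002], [0.938, 0.347, -0.001], [-0.001, -0.002, -1.0]]
force: [-1.1, -0.5, -0.0]
opening: 0.298
```

```bash
python3 -c "
from h import *
to(.4547,.1702,.077,.352)
im,c=snap('wrist','wr17'); print(proj(c,(.4547,.1702,.093)))
"
```

```text
t 35.7 pos [0.4527 0.1665 0.2219] yawy 0.354 shift [0.0029 0.0034 0.1449] turn [-0.002  0.001  0.002] alt turn +-pi; q7 -0.11 F [-1.1 -0.5 -0. ] op 0.298
(np.float64(322.662804976028), np.float64(225.34942424126143))
```

View pics/wr17.png

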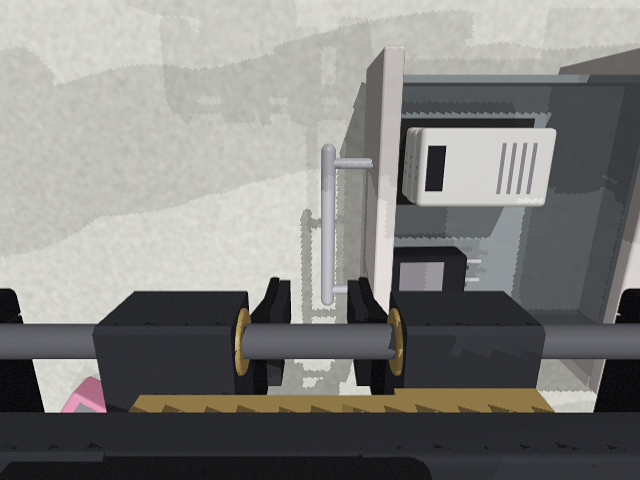

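jog_arm(plan=[[[0.003,0.006,0.04],[0,0,0],30],[[0.003,0.006,0.075],[0,0,0],30],[[0.003,0.006,0.105],[0,0,0],30],[[0.003,0.006,0.13],[0,0,0],30],[[0.003,0.006,0.143],[0,0,0],30],[[0.003,0.006,0.145],[0,0,0],30],[[0.003,0.006,0.145],[0,0,0],0],[[0.003,0.006,0.145],[0,0,0],0]], grip_force=20)

```text
time: 36.42
tool_pos: [0.4584, 0.1718, 0.0787]
tool_rot: [[-0.346, 0.938, 0.001], [0.938, 0.346, 0.0], [-0.0, 0.001, -1.0]]
force: [0.4, 0.7, 0.5]
opening: 0.222
```

jog_arm(plan=[[[0,0,0],[0,0,0],0],[[0,0,0],[0,0,0],0],[[0,0,0],[0,0,0],0],[[0,0,0],[0,0,0],0]])

```text
time: 36.75
tool_pos: [0.4586, 0.1721, 0.079]
tool_rot: [[-0.345, 0.939, 0.001], [0.939, 0.345, 0.001], [0.001, 0.002, -1.0]]
force: [-1.3, -1.2, 7.1]
opening: 0.117
```

```bash
python3 -c "
from h import *
to(.6136,.229,.077,.352)
"
```

```text
t 36.75 pos [0.4586 0.1721 0.079 ] yawy 0.352 shift [-0.      0.1651  0.0023] turn [ 0.002 -0.001  0.   ] alt turn +-pi; q7 0.01 F [-1.3 -1.2  7.1] op 0.117
```

jog_arm(plan=[[[0,0.001,0],[0,0,0],0],[[0,0.003,0],[0,0,0],0],[[0,0.007,0],[0,0,0],0],[[0,0.012,0],[0,0,0],0],[[0,0.018,0],[0,0,0],0],[[0,0.024,0],[0,0,0],0],[[0,0.03,0],[0,0,0],0],[[0,0.036,0],[0,0,0],0]])

```text
time: 37.42
tool_pos: [0.4926, 0.1846, 0.079]
tool_rot: [[-0.345, 0.939, 0.001], [0.939, 0.345, 0.001], [0.001, 0.001, -1.0]]
force: [-1.8, -0.3, 7.0]
opening: 0.116
```

jog_arm(plan=[[[0,0.006,0],[0,0,0],0],[[0,0.012,0],[0,0,0],0],[[0,0.018,0],[0,0,0],0],[[0,0.024,0],[0,0,0],0],[[0,0.03,0],[0,0,0],0],[[0,0.036,0],[0,0,0],0],[[0,0.042,0],[0,0,0],0],[[0,0.048,0],[0,0,0],0]])

```text
time: 38.08
tool_pos: [0.5376, 0.2012, 0.0791]
tool_rot: [[-0.345, 0.939, 0.001], [0.939, 0.345, 0.001], [0.001, 0.001, -1.0]]
force: [-2.2, -0.4, 7.0]
opening: 0.117
```

jog_arm(plan=[[[0,0.006,0],[0,0,0],0],[[0,0.012,0],[0,0,0],0],[[0,0.018,0],[0,0,0],0],[[0,0.024,0],[0,0,0],0],[[0,0.03,0],[0,0,0],0],[[0,0.036,0],[0,0,0],0],[[0,0.042,0],[0,0,0],0],[[0,0.048,0],[0,0,0],0]])

```text
time: 38.75
tool_pos: [0.5826, 0.2178, 0.0791]
tool_rot: [[-0.345, 0.939, 0.001], [0.939, 0.345, 0.001], [0.001, 0.001, -1.0]]
force: [-2.4, -0.8, 7.5]
opening: 0.116
```

```bash
python3 -c "
from h import *
to(.6136,.229,.077,.352)
"
```

```text
t 38.75 pos [0.5826 0.2178 0.0791] yawy 0.352 shift [-0.0002  0.033   0.0021] turn [ 0.001 -0.001  0.   ] alt turn +-pi; q7 0.16 F [-2.4 -0.8  7.5] op 0.116
```

jog_arm(plan=[[[0,0.005,0],[0,0,0],0],[[0,0.01,0],[0,0,0],0],[[0,0.014,0],[0,0,0],0],[[0,0.018,0],[0,0,0],0],[[0,0.022,0],[0,0,0],0],[[0,0.025,0],[0,0,0],0],[[0,0.028,0],[0,0,0],0],[[0,0.031,0],[0,0,0],0]])

```text
time: 39.42
tool_pos: [0.6115, 0.2284, 0.0791]
tool_rot: [[-0.345, 0.938, 0.001], [0.938, 0.345, 0.001], [0.001, 0.001, -1.0]]
force: [-1.2, -0.8, 6.1]
opening: 0.118
```

jog_arm(plan=[[[0,0.002,0],[0,0,0],0],[[0,0.004,0],[0,0,0],0],[[0,0.006,0],[0,0,0],0],[[0,0.007,0],[0,0,0],0],[[0,0.007,0],[0,0,0],0]])

```text
time: 39.83
tool_pos: [0.6142, 0.2294, 0.0789]
tool_rot: [[-0.345, 0.939, -0.008], [0.939, 0.345, -0.001], [0.002, -0.007, -1.0]]
force: [-20.9, -6.0, 21.6]
opening: 0.116
```

jog_arm(plan=[[[0,0.001,0],[0,0,0],0],[[0,0.002,0],[0,0,0],0],[[0,0.003,0],[0,0,0],0],[[0,0.003,0],[0,0,0],0]])

```text
time: 40.17
tool_pos: [0.6142, 0.2295, 0.0787]
tool_rot: [[-0.345, 0.939, -0.014], [0.939, 0.345, -0.002], [0.003, -0.014, -1.0]]
force: [-33.3, -10.5, 31.4]
opening: 0.115
```

jog_arm(plan=[[[0,-0.003,0],[0,0,0],0],[[0,-0.005,0],[0,0,0],0],[[0,-0.005,0],[0,0,0],0],[[0,-0.005,0],[0,0,0],28],[[0,-0.005,0],[0,0,0],28],[[0,-0.005,0],[0,0,0],28],[[0,-0.005,0],[0,0,0],28],[[0,-0.005,0],[0,0,0],28]])

```text
time: 40.83
tool_pos: [0.6158, 0.2297, 0.0779]
tool_rot: [[-0.345, 0.939, 0.0], [0.939, 0.345, -0.0], [-0.0, 0.0, -1.0]]
force: [0.5, 0.1, 0.3]
opening: 0.275
```

jog_arm(plan=[[[0,0,-0.02],[0,0,0],28],[[0,0,-0.05],[0,0,0],28],[[0,0,-0.09],[0,0,0],28],[[0,0,-0.12],[0,0,0],28],[[0,-0.04,-0.12],[0,0,0],28],[[0,-0.08,-0.12],[0,0,0],28],[[0,-0.08,-0.12],[0,0,0],28]])

```text
time: 41.42
tool_pos: [0.5345, 0.1982, 0.1966]
tool_rot: [[-0.343, 0.939, -0.007], [0.94, 0.343, 0.0], [0.002, -0.006, -1.0]]
force: [0.3, -0.5, -1.2]
opening: 0.277
```

```bash
python3 -c "
from h import *
to(.6136,.229,.077,.352)
im,c=snap('wrist','wr18'); snap('top','top3')
"
```

```text
t 41.42 pos [0.5345 0.1982 0.1966] yawy 0.35 shift [0.0016 0.0856 0.1191] turn [-0.006 -0.002 -0.002] alt turn +-pi; q7 0.05 F [ 0.3 -0.5 -1.2] op 0.277
```

View pics/wr18.png

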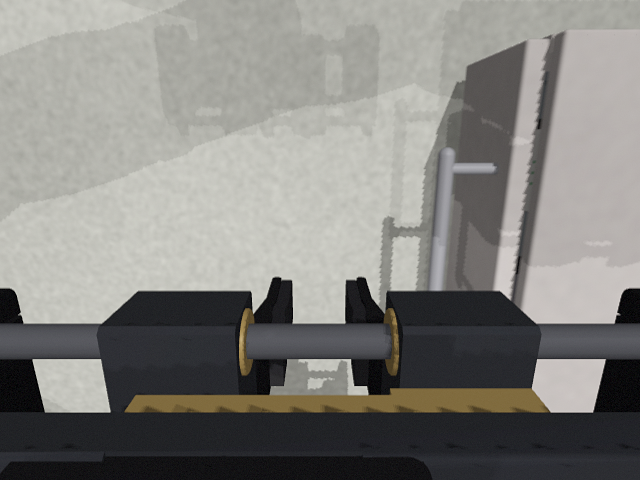

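jog_arm(plan=[[[0.2,-0.02,-0.03],[0,0,0],28],[[0.2,-0.02,-0.03],[0,0,0],28],[[0.2,-0.02,-0.03],[0,0,0],28],[[0.2,-0.02,-0.03],[0,0,0],28],[[0.2,-0.02,-0.03],[0,0,0],28],[[0.2,-0.02,-0.03],[0,0,0],28],[[0.2,-0.02,-0.03],[0,0,0],28]])

```text
time: 42.1
tool_pos: [0.452, 0.3863, 0.2278]
tool_rot: [[-0.35, 0.937, 0.001], [0.937, 0.35, -0.0], [-0.0, 0.001, -1.0]]
force: [0.5, -1.4, 0.2]
opening: 0.281
```

```bash
python3 -c "
from h import *
im,c=snap('top','top4'); s=robot.read_state(); print(s['tool_pos'],s['force'])
cv2.imwrite('pics/crop6.png',cv2.resize(im[50:240,60:240,::-1],None,fx=3.1,fy=3.1,interpolation=cv2.INTER_CUBIC)[:600,:800])
"
```

```text
[0.45325451 0.38400634 0.22776694] [ 0.20503104 -1.83865705  0.69850503]
```

View pics/crop6.png

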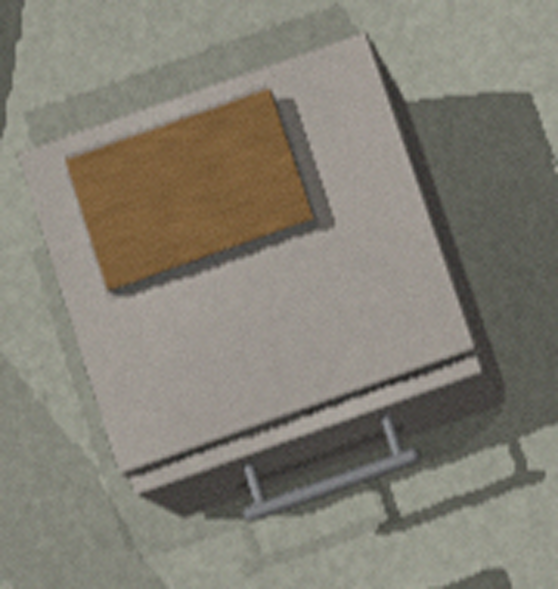

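View pics/top4.png

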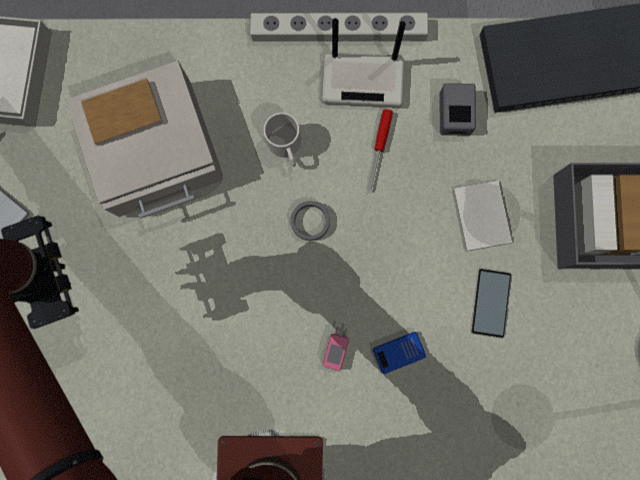

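```bash
python3 -c "
from h import *
im,c=load('top4')
f=lambda u,v,z:onz(c,u/3.1+60,v/3.1+50,z)[:2]@CX
print('handle',f(248,515,.094),f(413,456,.094),'front',f(126,474,.125),f(474,350,.125),'panel front',f(142,494,.112),f(480,374,.112),'back',f(130,482,.112),f(474,362,.112))
"
```

```text
handle 0.651921714597615 0.6522712131239784 front 0.6996957119303945 0.7004699245459074 panel front 0.6864281020663948 0.6867874717390523 back 0.6973979698317806 0.6963808599316627
```

jog_arm(plan=[[[0,0,0],[0,0,0],28],[[0,0,0],[0,0,0],28],[[0,0,0],[0,0,0],28],[[0,0,0],[0,0,0],28]])

```text
time: 42.48
tool_pos: [0.4535, 0.3821, 0.228]
tool_rot: [[-0.343, 0.939, 0.0], [0.939, 0.343, 0.0], [0.0, 0.0, -1.0]]
force: [0.1, 0.2, 0.5]
opening: 0.281
```

```bash
python3 -c "
from h import *
s=robot.read_state(); print(s['time'],s['tool_pos'],abs(s['joint_vel']).max()); print(robot.close_job())
"
```

```text
42.4833 [0.45351581 0.38205347 0.22798901] 0.003854642237865187
the job is handed in; nothing more can be done
None
```

The job was handed in at 42.5 s. I pulled the drawer out until it hit its stop. Then I set the black adapter on the bare floor, stacked all three white routers on the mat (12 N grip), and pushed the drawer shut by its handle.

**Before shutting:**
- **Pile:** it stood square, with its top router centred at about (128, 48) mm in the handle frame. The mat centre is (128, 45).
- **Adapter:** it had been knocked about 3 cm towards the front panel. It still lay flat at about (98, -52) mm, within the limits, so I left it there.

**After shutting:**
- **Drawer:** it met a firm stop. The top view put the handle 48 mm ahead of the cabinet front, against 46 mm nominal, and the gripper's position put it at about 45 mm. I take it as shut to within about 2 mm.
- **Contents:** they can't be seen with the drawer closed, so I didn't check them again after the push, which was slow.
- **Other things on the desk:** they looked unmoved in the last top picture, and the arm stood clear at rest.

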